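Close down the media bench: clear the hotplate, slide the pan across, nest the beakers

TASK

Close down after media preparation. First lift the capped bottle off the ring of the hotplate where it was left and stand it in the white bottle tray; then slide the lidded saucepan along the hotplate, never lifting or tipping it, until it is centred on that other ring. Also nest all the tapered white beakers inside one another, fully home, as one upright stack standing on the dark draining mat; leave the straight-sided glass beaker and everything else where it stands.

Things in the scene. Friction and masses are not known exactly. Their poses are not given: they have to be found in the camera images.
- hotplate: fixed white two-ring hotplate, 220 (x) x 360 (y) x 60 mm high with a black flat top at z = 60 mm; origin under its centre, its y axis runs along the row of two rings, its x axis points away from the robot; it stands a little turned
- ring_left (a point): centre of the white printed ring (137 mm across) on the hotplate's top at the hotplate's +y end; the two rings are 180 mm apart
- ring_right (a point): centre of the like ring at the hotplate's -y end. At the start the saucepan stands on one of the two rings and the bottle on the other
- saucepan: loose lidded steel saucepan (lid and pan one piece), about 0.6 kg, 120 mm across, 79 mm high; origin at the centre of its underside, z up; straight black handle, 20 mm wide, 14 mm thick, along the pan's own -x (roughly to the robot), 65 to 180 mm from its axis, 62 mm above the underside; round black lid knob 30 mm across, 92 to 116 mm above the underside
- pan_handle (a point): point on the middle line of the saucepan's handle, 100 mm from the pan's axis and 62 mm above the underside: a good place to pinch the handle across its 20 mm width from above
- bottle: loose amber glass bottle, about 0.4 kg, 70 mm across, 138 mm high, origin at the centre of its underside, z up; its blue screw cap is 45 mm across, from 110 to 138 mm above the underside
- bottle_cap (a point): middle of the bottle's cap, on its axis, 124 mm above the underside
- bottle_tray: fixed white tray 160 (x) x 260 (y) x 45 mm high, walls and floor 5 mm thick; origin under its centre. Two stock bottles (up to 155 mm high) that belong to it stand in its +y half (their near sides at own y = +40 mm); its -y half is free: the middle of the free part is at x = 0, y = -65 mm in the tray's frame
- mat: fixed dark rubber draining mat, 150 x 150 x 4 mm, origin under its centre, top 4 mm up
- beaker1: loose tapered white plastic beaker, one of five alike of which 3 to 5 are present (None if absent), 60 g, 82 mm high, 64 mm across the outside of its open top rim, 44 mm across the foot, wall 2 mm; inner floor 28 mm above the foot, so a nested beaker stands 28 mm above the one below it, with 0.8 mm play all round, and does not jam; origin at the centre of the foot, z up
- beaker2: loose tapered white plastic beaker, one of five alike of which 3 to 5 are present (None if absent), 60 g, 82 mm high, 64 mm across the outside of its open top rim, 44 mm across the foot, wall 2 mm; inner floor 28 mm above the foot, so a nested beaker stands 28 mm above the one below it, with 0.8 mm play all round, and does not jam; origin at the centre of the foot, z up
- beaker3: loose tapered white plastic beaker, one of five alike of which 3 to 5 are present (None if absent), 60 g, 82 mm high, 64 mm across the outside of its open top rim, 44 mm across the foot, wall 2 mm; inner floor 28 mm above the foot, so a nested beaker stands 28 mm above the one below it, with 0.8 mm play all round, and does not jam; origin at the centre of the foot, z up
- beaker4: loose tapered white plastic beaker, one of five alike of which 3 to 5 are present (None if absent), 60 g, 82 mm high, 64 mm across the outside of its open top rim, 44 mm across the foot, wall 2 mm; inner floor 28 mm above the foot, so a nested beaker stands 28 mm above the one below it, with 0.8 mm play all round, and does not jam; origin at the centre of the foot, z up
- beaker5: loose tapered white plastic beaker, one of five alike of which 3 to 5 are present (None if absent), 60 g, 82 mm high, 64 mm across the outside of its open top rim, 44 mm across the foot, wall 2 mm; inner floor 28 mm above the foot, so a nested beaker stands 28 mm above the one below it, with 0.8 mm play all round, and does not jam; origin at the centre of the foot, z up
- glass_beaker: loose straight-sided clear glass beaker, 68 mm across, 90 mm high, standing among the tapered ones; stays where it is; origin at the centre of its foot
- conical_flask: loose conical glass flask, 84 mm across the foot, 118 mm high, at the far side; stays where it is; origin at the centre of its foot
- tip_box: loose box of pipette tips 87 x 122 x 67 mm, at the far side; stays where it is; origin under its centre
- petri_dishes: loose stack of three Petri dishes, 90 mm across, 48 mm high, near the robot's right; stays where it is; origin at the centre of its underside

How it is judged:
By the outcome, as a careful person would: the job done as asked, in the order asked, and still so for the second after the job is handed in, with the robot touching nothing.
Of beaker1, beaker2, beaker3, beaker4, beaker5 only 3 to 5 are there at a start; the rules pass over those that are not, and their reading is None.
At some moment in a run one of bottle, saucepan may be knocked a few centimetres aside while the robot is not near it.
It also fails if it takes over 210 s, if anything falls off the work surface, if the arm or the gripper's body presses on something with over 40 N, if the wrist force passes 120 N, or if a joint passes its speed limit or range.

ROBOT

A 6-joint arm with a two-finger parallel gripper is mounted at the origin on the work surface. World frame = base frame: x ahead of the robot, y to its left, z up, the work surface at z = 0. Lengths are in m, angles in rad, forces in N, time in s.
With the tool pointing down it reaches from about 0.4 to 0.825 m from the base axis. Payload 7 kg.
Tool frame: the origin (TCP) lies midway between the tips of the shut fingers; the grasp point (between the pads) lies 19 mm behind it; y points along the fingers, z is the direction in which the jaws open and shut, and the axes are right-handed (so a half turn about y gives the same grasp; the last joint's range is limited). The gripper opens to 88 mm and grips with 3 to 60 N. Pads are 19 mm wide; open, the fingers measure 130 mm over their backs; the gripper's body (78 mm by 193 mm) begins 47 mm behind the grasp point.
Start: joints at [-0.896, 0.359, 0.012, 0, -1.224, -0.288], TCP at [0.255, -0.625, 0.227] pointing down, gripper open.
Joint ranges: [-3.07, 3.07], [-1.43, 2.12], [-1.02, 1.25], [-3.03, 1.67], [-3.05, -0], [-3.03, 3.03]. Speed limits (rad/s): [2.39, 2.39, 3.01, 3.14, 3.14, 3.14].

INTERFACE

Orientations are given as [roll, pitch, yaw] about the fixed x, y, z axes, in that order (R = Rz(yaw) Ry(pitch) Rx(roll)).
In Python, from station import readout, eyes, job, nets gives the robot as it stands.
- The arm moves only by the tool play_rows, never from a script. Its argument "increments" is a list of rows, each an object with "linear": the shift along the tool's x, y, z in m, a list of three; "rotation": the turn, a rotation vector about the tool's x, y, z in degrees, a list of three; "claw": the closure, from 0 (fully open) to 1 (shut). A call has 1 to 5 rows; each row is the pose to reach, as a shift and turn from the pose measured when the call began, along the tool's axes at that moment; what a row does not reach only later rows make up. A row lasts 1/8 s, in which the tool goes at most 62.5 mm and 10.7 degrees, less where a joint would pass 70% of its speed; a pose out of reach is approached as far as the arm can. A call with a gripper value outside its range is refused whole. The fingers move at their own pace and stop on an object; "newtons" is the grip in N (left out, the last holds). Time passes only in rows, so rows that repeat a pose let the fingers close. It gives the time, the measured TCP pose, the force and the opening at its end, in the units of the state.
- readout.get_state(): the state, without advancing time (a new reading comes with each control period).
- eyes.grab_frame(name): name is "scene" or "top"; returns (picture, depth): 420x560x3 uint8, blue, green, red; 420x560 float32, m along the optical axis (not along the pixel's ray), 0 where there is no reading.
- eyes.camera_model(name): a dict with "intrinsics" (3x3 intrinsics, pixels), "k1" (the pictures are not rectified: a ray, as slopes to the right and down, at radius r is drawn at 1 + k1 r^2 times it, then the intrinsics apply), "R" (3x3) and "t" (3): a world point X has camera coordinates R X + t. Camera axes: x right, y down, z forward; pixel columns grow to the right and rows downward; lengths in m; the calibration is good to about 2 mm. A picture is of the moment at which its call begins. camera_model takes no time and is no camera call.
- job.job_done(): hands the job in, once; it reports no verdict.
Trained networks look in the newest picture that a camera, given by its name, has taken for a name from the list of things; names that differ only in an ending like _2 or _b are one class to them, and where a whole thing is asked for, a point or a joint stands for the part that bears it (a point fixed in the world has none). Each returns a list of dicts, best first, with "score" (0 to 1); they miss things now and then, are a little off and sometimes report something else, mostly with a low value. They report only what shows in the picture. A call takes as long as a camera call.
- nets.regions_of(label, camera): "region" (420x560 bool, what is visible of it) and "rect" ([left, top, right, bottom] in pixels, round what is visible of it).
The state is a dict: "t": time; "q": joint angles; "qd": joint speeds; "joint_efforts": joint torques, N m; "eef_pos": TCP position; "ee_rot": TCP orientation; "force": force on the tool from outside, world axes, zero at the start; "moment": the same for the moment, N m; "width": finger opening in m.
Only numpy, scipy, OpenCV 4.12 (cv2) and the standard library are available. Lean on these libraries where they do the work, as an engineer would, in place of code of your own. Each camera call takes 0.05 s, during which the arm holds its last target.

## Working session

There is one attempt and no reset: what is moved stays moved. The work goes in short steps, Python scripts to look and compute and a tool call to move; the robot and the scene stay as the last step left them, time stands still between calls to the robot, and variables do not carry over. Pictures are saved under pics/ and viewed, and the job is handed in when it is done.

Besides the shell and the picture viewer there is one more tool, called after "Emit:" as a command line: name --argument value ..., lists and objects as JSON in quotes. play_rows: Moves the arm, as the interface text tells. Its arguments: {"type":"object","properties":{"increments":{"type":"array","items":{"type":"object","properties":{"linear":{"type":"array","items":{"type":"number"}},"rotation":{"type":"array","items":{"type":"number"}},"claw":{"type":"number"}}}},"newtons":{"type":"number"}},"required":["increments"]}

```bash
ls -la; mkdir -p pics
python3 - <<'E'
from station import readout, eyes, job, nets
import cv2, numpy as np
print(readout.get_state())
for n in ("scene","top"):
    p,d=eyes.grab_frame(n); cv2.imwrite(f"pics/{n}0.png",p); np.save(f"{n}_d.npy",d)
    print(n,eyes.camera_model(n))
E
```

```text
total 12
drwxr-xr-x  3 agent agent 4096 Dec  7 16:57 .
drwxr-xr-x 23 root  root  4096 Dec  7 16:57 ..
drwxr-xr-x  2 agent agent 4096 Dec  7 16:57 pics
{'t': 0.0, 'q': array([-8.95918060e-01,  3.59389921e-01,  1.10227130e-02, -3.45254626e-04,
       -1.22408602e+00, -2.88100534e-01]), 'qd': array([-2.96023315e-04,  5.27288798e-05,  6.07997315e-04,  7.40337787e-04,
       -1.68167712e-03, -1.11541536e-03]), 'joint_efforts': array([ 6.00043259e-04, -5.82719064e+01,  2.93059140e+01,  6.99768886e+00,
        6.81325051e-03, -1.37835950e-04]), 'eef_pos': array([ 0.2543937 , -0.62468325,  0.22560587]), 'ee_rot': array([-1.56911549e+00,  1.59641466e-04,  3.86660278e-01]), 'force': array([ 0.44892711,  0.15108174, -0.04551604]), 'moment': array([ 0.00135238, -0.01283124,  0.00352078]), 'width': 0.08754023910902622}
scene {'intrinsics': array([[531.53186368,   0.        , 289.86160947],
       [  0.        , 531.53186368, 208.87313109],
       [  0.        ,   0.        ,   1.        ]]), 'k1': -0.1606736251292933, 'R': array([[-0.30635221,  0.95173363,  0.01874613],
       [ 0.61368537,  0.21251604, -0.76041251],
       [-0.72769402, -0.22144983, -0.64916977]]), 't': array([ 0.09507228, -0.25297672,  1.9297381 ])}
top {'intrinsics': array([[493.65210605,   0.        , 277.52910388],
       [  0.        , 493.65210605, 205.35698634],
       [  0.        ,   0.        ,   1.        ]]), 'k1': -0.14487263887359633, 'R': array([[-0.02726947, -0.9995571 ,  0.0119153 ],
       [-0.99452563,  0.02592553, -0.10122564],
       [ 0.10087189, -0.01461044, -0.99479214]]), 't': array([0.05608765, 0.54748001, 1.60881653])}
```

View pics/scene0.png

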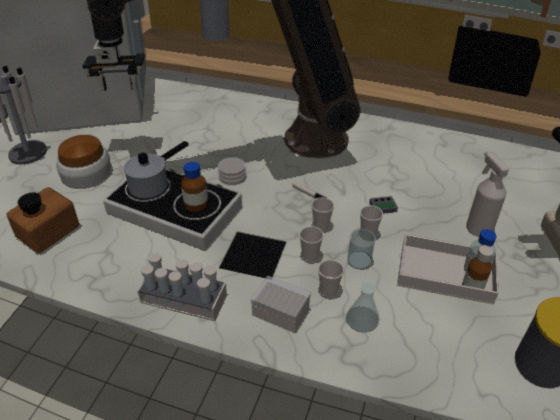

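View pics/top0.png

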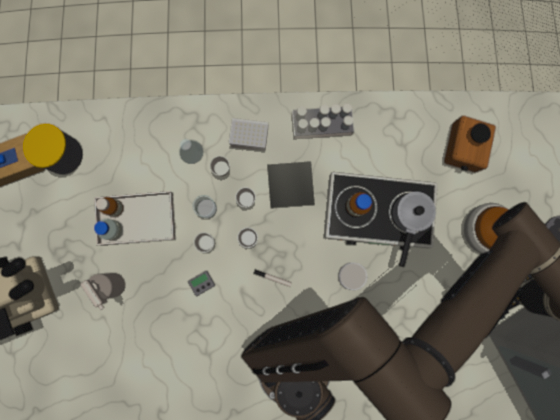

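```bash
cat > h.py <<'E'
from station import readout, eyes, job, nets
import cv2, numpy as np
from scipy.optimize import least_squares
from scipy.spatial.transform import Rotation as Ro
_cm={}
def cm(n):
    if n not in _cm:_cm[n]=eyes.camera_model(n)
    return _cm[n]
def cloud(n,d):
    c=cm(n);K=c["intrinsics"];D=np.array([c["k1"],0,0,0,0.])
    v,u=np.mgrid[0:420,0:560]
    p=cv2.undistortPoints(np.stack([u.ravel(),v.ravel()],1).astype(float)[:,None],K,D)[:,0]
    P=np.c_[p,np.ones(len(p))]*d.ravel()[:,None]
    X=(P-c["t"])@c["R"]
    return X.reshape(420,560,3)
def ray(n,u,v,z):
    c=cm(n);p=cv2.undistortPoints(np.array([[[u,v]]],float),c["intrinsics"],np.array([c["k1"],0,0,0,0.]))[0,0]
    r=c["R"].T@np.array([p[0],p[1],1]);o=-c["R"].T@c["t"]
    return o+r*(z-o[2])/r[2]
def proj(n,X):
    c=cm(n)
    q=cv2.projectPoints(np.asarray(X,float).reshape(-1,1,3),cv2.Rodrigues(c["R"])[0],c["t"],c["intrinsics"],np.array([c["k1"],0,0,0,0.]))[0]
    return q[:,0]
def grab(n,tag=None):
    p,d=eyes.grab_frame(n)
    if tag: cv2.imwrite(f"pics/{n}_{tag}.png",p)
    return p,d,cloud(n,d)
def circ(P,r):
    f=lambda c:np.hypot(P[:,0]-c[0],P[:,1]-c[1])-r
    s=least_squares(f,P[:,:2].mean(0),loss="soft_l1",f_scale=.003)
    return s.x,np.median(np.abs(s.fun))
def tool():
    s=readout.get_state();R=Ro.from_euler("xyz",s["ee_rot"]).as_matrix()
    return s,R
E
python3 - <<'E'
from h import *
C={}
for n in("top","scene"):
    p,d,X=grab(n);C[n]=X
    for l in("beaker1","glass_beaker","bottle","saucepan","bottle_tray","mat","hotplate","petri_dishes","conical_flask","tip_box"):
        for r in nets.regions_of(l,n)[:6]:
            if r["score"]<.3: continue
            m=r["region"]&(d>0);Q=X[m]
            zt=np.percentile(Q[:,2],97)
            T=Q[Q[:,2]>zt-.012]
            print(n,l,round(r["score"],2),r["rect"],"zmax %.3f"%zt,"top mean",T.mean(0).round(3),"lo",np.percentile(Q,3,axis=0).round(3),"hi",np.percentile(Q,97,axis=0).round(3))
np.savez("c.npz",**C)
E
```

```text
top beaker1 0.81 [238.4, 226.3, 256.4, 249.2] zmax 0.085 top mean [0.446 0.148 0.081] lo [0.416 0.117 0.017] hi [0.474 0.171 0.085]
top beaker1 0.79 [193.8, 233.6, 214.4, 252.3] zmax 0.085 top mean [0.434 0.283 0.08 ] lo [0.404 0.257 0.023] hi [0.461 0.311 0.085]
top beaker1 0.6 [234.1, 183.2, 252.0, 206.9] zmax 0.085 top mean [0.575 0.15  0.081] lo [0.545 0.117 0.022] hi [0.602 0.175 0.085]
top glass_beaker 0.74 [193.8, 196.3, 215.8, 219.8] zmax 0.094 top mean [0.549 0.283 0.09 ] lo [ 0.515  0.248 -0.001] hi [0.579 0.312 0.094]
top bottle 0.68 [345.8, 190.0, 368.1, 217.6] zmax 0.202 top mean [ 0.538 -0.214  0.198] lo [ 0.504 -0.235  0.064] hi [ 0.568 -0.18   0.202]
top bottle 0.59 [395.0, 191.8, 435.2, 268.5] zmax 0.174 top mean [ 0.508 -0.389  0.175] lo [ 0.367 -0.443  0.085] hi [ 0.559 -0.333  0.174]
top saucepan 0.67 [392.7, 191.3, 435.2, 267.3] zmax 0.174 top mean [ 0.508 -0.389  0.175] lo [ 0.36  -0.443  0.078] hi [ 0.559 -0.333  0.174]
top bottle_tray 0.57 [93.1, 192.4, 175.4, 246.0] zmax 0.144 top mean [0.518 0.594 0.143] lo [ 0.444  0.391 -0.001] hi [0.595 0.641 0.144]
top b
[... 2330 characters left out ...]
]
scene hotplate 0.94 [104.2, 168.9, 242.6, 247.0] zmax 0.066 top mean [ 0.561 -0.267  0.062] lo [ 0.443 -0.471  0.012] hi [ 0.652 -0.121  0.066]
scene petri_dishes 0.7 [217.7, 156.3, 241.3, 184.0] zmax 0.054 top mean [ 0.317 -0.198  0.049] lo [ 0.276 -0.236  0.006] hi [ 0.356 -0.16   0.054]
scene tip_box 0.87 [251.0, 276.4, 310.3, 332.3] zmax 0.071 top mean [0.796 0.132 0.068] lo [0.753 0.072 0.004] hi [0.841 0.191 0.071]
scene tip_box 0.54 [395.3, 226.7, 500.2, 303.1] zmax 0.141 top mean [0.53  0.593 0.141] lo [0.445 0.395 0.002] hi [0.606 0.644 0.141]
scene tip_box 0.41 [220.2, 234.8, 282.0, 280.6] zmax 0.010 top mean [ 0.627 -0.006  0.006] lo [ 0.555 -0.074  0.001] hi [0.695 0.062 0.01 ]
```

```bash
cat > ov.py <<'E'
from h import *
def circpts(c,r,z,n=72):
    a=np.linspace(0,2*np.pi,n);return np.c_[c[0]+r*np.cos(a),c[1]+r*np.sin(a),np.full(n,z)]
def overlay(n,p,shapes,box,out,s=5):
    x0,y0,x1,y1=box
    im=cv2.resize(p[y0:y1,x0:x1],None,fx=s,fy=s,interpolation=cv2.INTER_CUBIC)
    for P,col in shapes:
        q=(proj(n,P)-[x0,y0]+.5)*s-.5
        cv2.polylines(im,[np.round(q).astype(int)],False,col,1)
    cv2.imwrite(out,im)
def rect(c,th,lx,ly,z):
    q=np.array([[1,1],[1,-1],[-1,-1],[-1,1],[1,1]])*[lx/2,ly/2]
    R=np.array([[np.cos(th),-np.sin(th)],[np.sin(th),np.cos(th)]])
    q=q@R.T+c;return np.c_[q,np.full(5,z)]
E
python3 - <<'E'
from ov import *
C=np.load("c.npz")
for n in("top","scene"):
    X=C[n];z=X[...,2]
    # hotplate top
    m=(np.abs(z-.062)<.006)&(X[...,0]>.38)&(X[...,0]<.68)&(X[...,1]>-.5)&(X[...,1]<-.08)
    m=m.astype(np.uint8);k,l,st,_=cv2.connectedComponentsWithStats(m);i=1+st[1:,4].argmax()
    P=X[l==i][:,:2]
    r=cv2.minAreaRect((P*1000).astype(np.float32));print(n,"hot",r,z[l==i].mean())
    m=(np.abs(z-.045)<.006)&(X[...,0]>.38)&(X[...,0]<.68)&(X[...,1]>.35)&(X[...,1]<.72)
    P=X[m][:,:2];print(n,"tray",cv2.minAreaRect((P*1000).astype(np.float32)),len(P))
    r=nets.regions_of("mat",n)[0]["region"];P=X[r][:,:2];P=P[(np.abs(P-np.median(P,0))<.09).all(1)]
    print(n,"mat",cv2.minAreaRect((P*1000).astype(np.float32)))
    # cap, knob
    def sel(c,R,z0,z1):
        return X[(np.hypot(X[...,0]-c[0],X[...,1]-c[1])<R)&(z>z0)&(z<z1)]
    P=sel((.54,-.212),.05,.19,.21);print(n,"cap top",P.mean(0),np.ptp(P,axis=0),len(P))
    P=sel((.512,-.389),.06,.165,.19);print(n,"knob top",P.mean(0),np.ptp(P,axis=0),len(P))
    for b in((.446,.147),(.434,.282),(.574,.147),(.678,.226)):
        P=sel(b,.05,.074,.095);h=cv2.convexHull((P[:,:2]*1000).astype(np.float32));print(n,"bk",cv2.minEnclosingCircle(h),P[:,2].mean())
E
```

```text
top hot ((522.7998657226562, -300.81072998046875), (359.19268798828125, 218.58335876464844), 82.66349792480469) 0.06072612959412518
top tray ((518.2373046875, 520.129638671875), (161.87379455566406, 263.5845031738281), 3.2463219165802) 397
top mat ((622.3558349609375, -2.57110595703125), (152.1879119873047, 153.86996459960938), 2.759523391723633)
top cap top [ 0.5375295  -0.21420334  0.19774618] [0.04293662 0.04677542 0.01766549] 183
top knob top [ 0.50763612 -0.38931813  0.17527827] [0.02786737 0.0298949  0.01793091] 78
top bk ((443.6719055175781, 142.0310516357422), 32.462921142578125) 0.08159416966991752
top bk ((432.3060607910156, 283.6235656738281), 33.54621887207031) 0.08134801773824234
top bk ((573.05908203125, 145.52352905273438), 33.029884338378906) 0.08115317335949981
top bk ((679.03369140625, 228.2514190673828), 33.54252624511719) 0.08192684141219585
scene hot ((529.25048828125, -302.65557861328125), (359.517333984375, 220.73487854003906), 83.74663543701172) 0.0617959414105481
scene tray ((521.6951904296875, 518.7780151367188), (168.95973205566406, 263.1905822753906), 3.0497682094573975) 731
scene mat ((621.4345703125, -7.271125793457031), (159.0158233642578, 149.3489990234375), 3.8725743293762207)
scene cap top [ 0.54470951 -0.21301575  0.19785541] [0.04789669 0.04741894 0.01394259] 155
scene knob top [ 0.51506147 -0.38994855  0.17522611] [0.02835606 0.02759755 0.01618007] 72
scene bk ((444.0018310546875, 137.99510192871094), 37.62060546875) 0.08037924142903552
scene bk ((432.1448974609375, 280.57012939453125), 36.77184295654297) 0.08034214539755795
scene bk ((574.8701782226562, 141.63531494140625), 36.44376754760742) 0.08059173111235468
scene bk ((682.114501953125, 222.42874145507812), 35.89148712158203) 0.08047406504886302
```

```bash
cat > go.py <<'E'
import sys
from h import *
def plan(x,y,z,psi):
    s,R=tool()
    d=R.T@(np.array([x,y,z])-s["eef_pos"])
    T=Ro.from_euler("xyz",[-np.pi/2,0,np.radians(psi)]).as_matrix()
    rv=np.degrees(Ro.from_matrix(R.T@T).as_rotvec())
    n=max(np.linalg.norm(d)/.0625,np.linalg.norm(rv)/10.7)
    print("t %.2f"%s["t"],"pos",s["eef_pos"].round(4),"rot",np.degrees(s["ee_rot"]).round(2),"w",round(s["width"],4),"F",s["force"].round(1))
    print("lin",d.round(4),"rot",rv.round(2),"rows %.1f"%n)
if __name__=="__main__": plan(*map(float,sys.argv[1:5]))
E
python3 go.py .541 -.2135 .26 90
```

```text
t 1.30 pos [ 0.2546 -0.6251  0.2266] rot [-90.    -0.    22.16] w 0.0874 F [ 0.6  0.6 -0.1]
lin [ 0.4205 -0.0334  0.2732] rot [  0.   -67.84  -0.  ] rows 8.0
```

Emit:
play_rows --increments '[{"linear":[0.4205,-0.0334,0.2732],"rotation":[0,-67.8,0],"claw":0},{"linear":[0.4205,-0.0334,0.2732],"rotation":[0,-67.8,0],"claw":0},{"linear":[0.4205,-0.0334,0.2732],"rotation":[0,-67.8,0],"claw":0},{"linear":[0.4205,-0.0334,0.2732],"rotation":[0,-67.8,0],"claw":0},{"linear":[0.4205,-0.0334,0.2732],"rotation":[0,-67.8,0],"claw":0}]' --newtons 25

```text
t: 1.92
eef_pos: [0.4336, -0.3675, 0.2478]
ee_rot: [-1.572, 0.0, 1.33]
force: [1.5, -0.4, -0.2]
width: 0.0873
```

```bash
python3 go.py .541 -.2135 .26 90
```

```text
t 1.93 pos [ 0.4336 -0.3675  0.2478] rot [-9.004e+01  1.000e-02  7.623e+01] w 0.0873 F [ 1.5 -0.4 -0.2]
lin [ 0.1751 -0.0122 -0.0677] rot [  0.04 -13.77  -0.02] rows 3.0
```

Emit:
play_rows --increments '[{"linear":[0.175,-0.012,-0.0677],"rotation":[0,-13.8,0],"claw":0},{"linear":[0.175,-0.012,-0.0677],"rotation":[0,-13.8,0],"claw":0},{"linear":[0.175,-0.012,-0.0677],"rotation":[0,-13.8,0],"claw":0},{"linear":[0.175,-0.012,-0.0677],"rotation":[0,-13.8,0],"claw":0},{"linear":[0.175,-0.012,-0.0677],"rotation":[0,-13.8,0],"claw":0}]'

```text
t: 2.55
eef_pos: [0.541, -0.2132, 0.2597]
ee_rot: [-1.571, 0.0, 1.572]
force: [0.3, 0.5, 0.2]
width: 0.0872
```

Run:
```python
from ov import *
from go import plan
for n in("scene","top"):
    p,d,X=grab(n);z=X[...,2]
    for c in ((.541,-.2135),):
        m=(np.hypot(X[...,0]-c[0],X[...,1]-c[1])<.1)&(z>.10)&(z<.205)
        hsv=cv2.cvtColor(p,cv2.COLOR_BGR2HSV);b=m&(hsv[...,0]>100)&(hsv[...,0]<130)&(hsv[...,1]>120)
        print(n,X[b].mean(0),b.sum())
    s=readout.get_state();e=s["eef_pos"]
    box=(120,60,280,220) if n=="scene" else (300,140,440,280)
    overlay(n,p,[(circpts(e,.004,e[2]),(0,255,0)),(circpts(e+[.055,0,0],.005,e[2]),(0,255,255)),(circpts(e-[.055,0,0],.005,e[2]),(0,255,255))],box,f"pics/a_{n}.png",4)
plan(.541,-.2135,.168,90)
```

```text
scene [ 0.55001023 -0.21035824  0.19287031] 197
top [ 0.5331835  -0.20332053  0.19640523] 54
t 2.65 pos [ 0.5403 -0.2144  0.2598] rot [-9.002e+01  2.000e-02  8.997e+01] w 0.0872 F [0.2 0.4 0.5]
lin [ 0.0009  0.0918 -0.0006] rot [ 0.02 -0.03 -0.02] rows 1.5
```

View pics/a_scene.png

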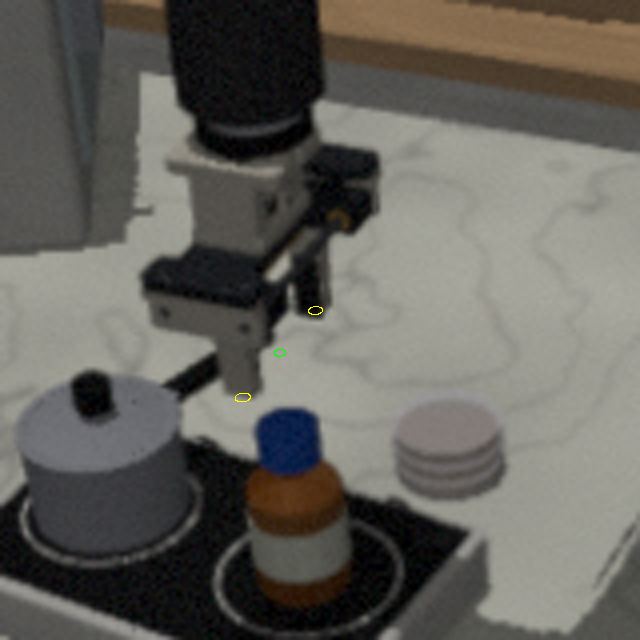

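View pics/a_top.png

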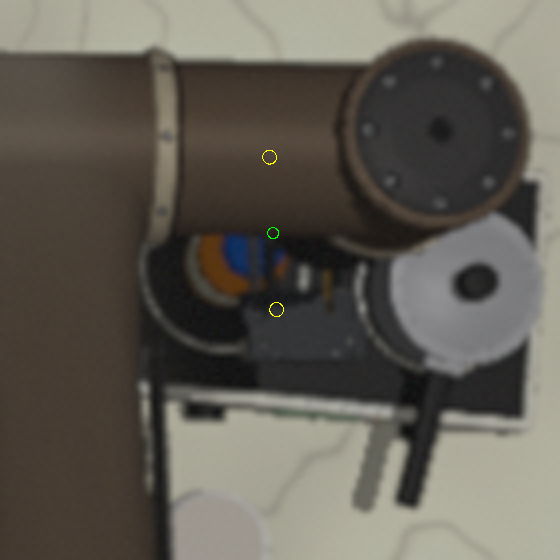

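Emit:
play_rows --increments '[{"linear":[0.001,0.03,0],"rotation":[0,0,0],"claw":0},{"linear":[0.001,0.06,0],"rotation":[0,0,0],"claw":0},{"linear":[0.001,0.08,0],"rotation":[0,0,0],"claw":0},{"linear":[0.001,0.094,0],"rotation":[0,0,0],"claw":0},{"linear":[0.001,0.094,0],"rotation":[0,0,0],"claw":0}]'

```text
t: 3.28
eef_pos: [0.5395, -0.2141, 0.165]
ee_rot: [-1.569, 0.0, 1.569]
force: [-0.2, 0.5, 1.0]
width: 0.0877
```

Run:
```python
from ov import *
for n in("scene","top"):
    p,d,X=grab(n)
    s=readout.get_state();e=s["eef_pos"]
    box=(120,60,280,220) if n=="scene" else (300,140,440,280)
    overlay(n,p,[(circpts(e,.0225,.198),(0,255,0)),(circpts(e,.035,.06),(0,255,255))],box,f"pics/b_{n}.png",4)
print(s)
```

```text
{'t': 3.375, 'q': array([-4.01777743e-02,  2.51711401e-01, -2.84952230e-01,  8.60291149e-04,
       -1.03290894e+00,  3.88779456e-02]), 'qd': array([ 0.00629657, -0.00850269,  0.00854618,  0.00028272,  0.00075651,
        0.00031105]), 'joint_efforts': array([-1.43045965e-01, -4.64855218e+01,  2.62355036e+01,  6.25353724e+00,
        4.35627205e-02,  1.10133482e-03]), 'eef_pos': array([ 0.54065125, -0.21396823,  0.16651786]), 'ee_rot': array([-1.57199025e+00,  7.86350706e-04,  1.56993632e+00]), 'force': array([0.7274969 , 0.14390424, 0.89609897]), 'moment': array([-0.02419789,  0.11720952, -0.0598811 ]), 'width': 0.08764532115315996}
```

View pics/b_scene.png

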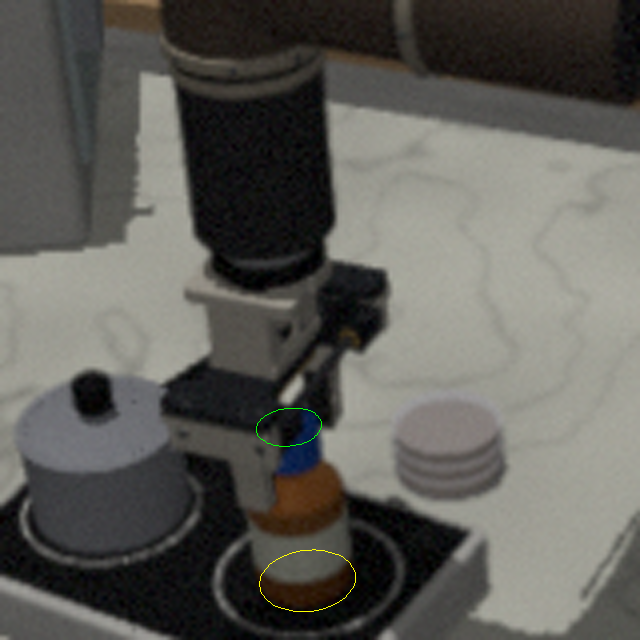

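Emit:
play_rows --increments '[{"linear":[0,0,0],"rotation":[0,0,0],"claw":1},{"linear":[0,0,0],"rotation":[0,0,0],"claw":1},{"linear":[0,0,0],"rotation":[0,0,0],"claw":1},{"linear":[0,0,0],"rotation":[0,0,0],"claw":1},{"linear":[0,0,0],"rotation":[0,0,0],"claw":1}]' --newtons 30

```text
t: 4.0
eef_pos: [0.5403, -0.2139, 0.1665]
ee_rot: [-1.571, 0.001, 1.57]
force: [-3.4, -0.0, 1.8]
width: 0.0447
```

Emit:
play_rows --increments '[{"linear":[0,0,0],"rotation":[0,0,0],"claw":1},{"linear":[0,-0.02,0],"rotation":[0,0,0],"claw":1},{"linear":[0,-0.05,0],"rotation":[0,0,0],"claw":1},{"linear":[0,-0.08,0],"rotation":[0,0,0],"claw":1},{"linear":[0,-0.1,0],"rotation":[0,0,0],"claw":1}]'

```text
t: 4.62
eef_pos: [0.5402, -0.2136, 0.267]
ee_rot: [-1.571, 0.0, 1.57]
force: [0.0, -0.2, -4.2]
width: 0.0446
```

Run:
```python
from ov import *
from go import plan
p,d,X=grab("scene","c")
box=(120,40,280,200)
overlay("scene",p,[],box,f"pics/c_scene.png",4)
p,d,X=grab("top")
th=np.radians(3.2);
for n in ("top","scene"):
    p,d,X=grab(n);z=X[...,2]
    c=np.array([.52,.5195])
    f=c+np.array([np.sin(th),-np.cos(th)])*.065
    print(f)
    overlay(n,p,[(rect(c,th,.16,.26,.045),(0,255,0)),(circpts(f,.035,.005),(0,255,255))],(80,170,200,260) if n=="top" else (380,210,520,310),f"pics/tray_{n}.png",5)
plan(*f,.27,93)
```

```text
[0.5236284  0.45460135]
[0.5236284  0.45460135]
t 4.83 pos [ 0.5398 -0.2135  0.2653] rot [-8.996e+01 -1.000e-02  8.994e+01] w 0.0444 F [ 0.3  0.4 -4.9]
lin [ 0.6681 -0.0046  0.0169] rot [-0.04 -3.06  0.01] rows 10.7
```

View pics/c_scene.png

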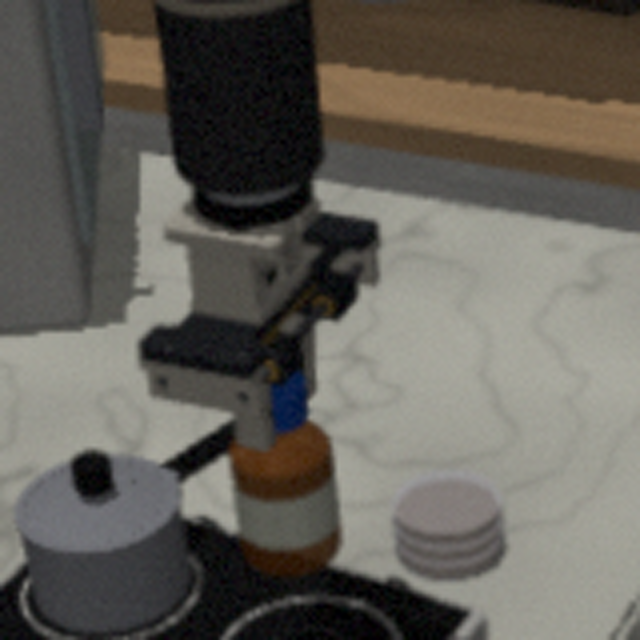

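View pics/tray_top.png

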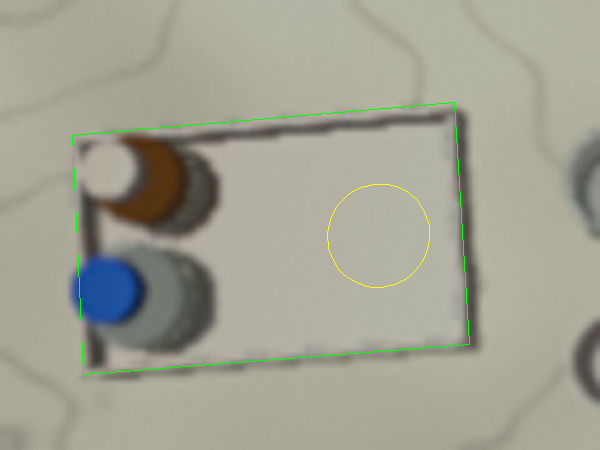

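View pics/tray_scene.png

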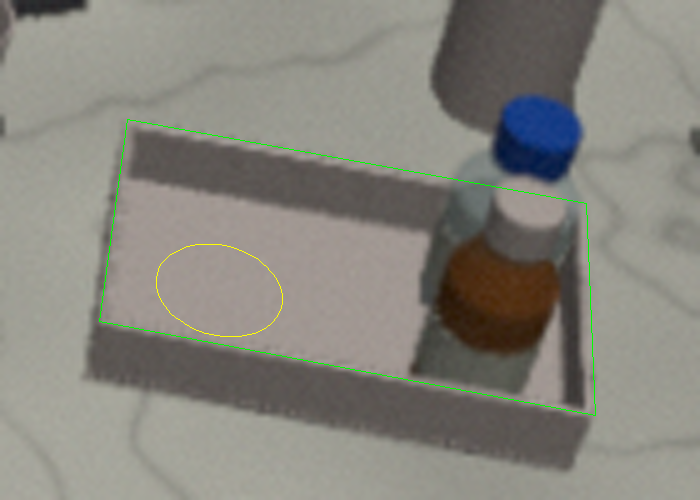

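Emit:
play_rows --increments '[{"linear":[0.02,0,0],"rotation":[0,0,0],"claw":1},{"linear":[0.06,0,0.002],"rotation":[0,0,0],"claw":1},{"linear":[0.105,0,0.003],"rotation":[0,0,0],"claw":1},{"linear":[0.15,-0.002,0.004],"rotation":[0,-1,0],"claw":1},{"linear":[0.195,-0.003,0.006],"rotation":[0,-1,0],"claw":1}]'

```text
t: 5.45
eef_pos: [0.533, -0.0165, 0.267]
ee_rot: [-1.568, -0.0, 1.587]
force: [1.9, 0.9, -4.2]
width: 0.0444
```

Emit:
play_rows --increments '[{"linear":[0.045,0,0.002],"rotation":[0,0,0],"claw":1},{"linear":[0.09,0,0.002],"rotation":[0,0,0],"claw":1},{"linear":[0.135,0,0.003],"rotation":[0,0,0],"claw":1},{"linear":[0.18,-0.002,0.004],"rotation":[0,-1,0],"claw":1},{"linear":[0.225,-0.003,0.006],"rotation":[0,-1,0],"claw":1}]'

```text
t: 6.08
eef_pos: [0.522, 0.2102, 0.2687]
ee_rot: [-1.566, 0.001, 1.606]
force: [1.8, 1.0, -3.8]
width: 0.0443
```

```bash
python3 go.py .5235 .4545 .26 93
```

```text
t 6.08 pos [0.522  0.2102 0.2687] rot [-8.975e+01  3.000e-02  9.199e+01] w 0.0443 F [ 1.8  1.  -3.8]
lin [ 0.2441  0.0085 -0.01  ] rot [-0.25 -1.01 -0.03] rows 3.9
```

Emit:
play_rows --increments '[{"linear":[0.05,0,-0.002],"rotation":[0,0,0],"claw":1},{"linear":[0.1,0,-0.004],"rotation":[-0.2,0,0],"claw":1},{"linear":[0.15,0,-0.006],"rotation":[-0.2,-1,0],"claw":1},{"linear":[0.195,0.003,-0.008],"rotation":[-0.2,-1,0],"claw":1},{"linear":[0.225,0.008,-0.01],"rotation":[-0.2,-1,0],"claw":1}]'

```text
t: 6.7
eef_pos: [0.5227, 0.4378, 0.2583]
ee_rot: [-1.568, 0.002, 1.624]
force: [-0.0, -0.7, -5.1]
width: 0.0443
```

```bash
python3 go.py .5235 .4545 .113 93
```

```text
t 6.70 pos [0.5227 0.4378 0.2583] rot [-89.84   0.12  93.07] w 0.0443 F [-0.  -0.7 -5.1]
lin [ 0.017   0.1452 -0.0021] rot [-0.16  0.07 -0.12] rows 2.3
```

Emit:
play_rows --increments '[{"linear":[0.014,0.025,-0.001],"rotation":[-0.1,0,0],"claw":1},{"linear":[0.017,0.06,-0.002],"rotation":[-0.1,0,0],"claw":1},{"linear":[0.017,0.095,-0.002],"rotation":[-0.1,0,0],"claw":1},{"linear":[0.017,0.125,-0.002],"rotation":[-0.1,0,0],"claw":1},{"linear":[0.017,0.142,-0.002],"rotation":[-0.1,0,0],"claw":1}]'

```text
t: 7.32
eef_pos: [0.5216, 0.4537, 0.1128]
ee_rot: [-1.566, 0.006, 1.624]
force: [-0.8, -0.1, -3.8]
width: 0.0447
```

Emit:
play_rows --increments '[{"linear":[0,0,0],"rotation":[0,0,0],"claw":1},{"linear":[0,0.001,0],"rotation":[0,0,0],"claw":1},{"linear":[0,0.002,0],"rotation":[0,0,0],"claw":1},{"linear":[0,0.003,0],"rotation":[0,0,0],"claw":1}]'

```text
t: 7.82
eef_pos: [0.522, 0.4541, 0.1112]
ee_rot: [-1.568, 0.004, 1.625]
force: [-3.6, -0.3, 4.5]
width: 0.0445
```

Run:
```python
from ov import *
from go import plan
plan(.5235,.4545,.111,93)
p,d,X=grab("scene")
overlay("scene",p,[],(370,150,530,310),f"pics/d_scene.png",4)
```

```text
t 7.83 pos [0.522  0.4541 0.1112] rot [-89.82   0.25  93.08] w 0.0445 F [-3.6 -0.3  4.5]
lin [ 0.0004  0.0002 -0.0015] rot [-0.18  0.08 -0.25] rows 0.0
```

View pics/d_scene.png

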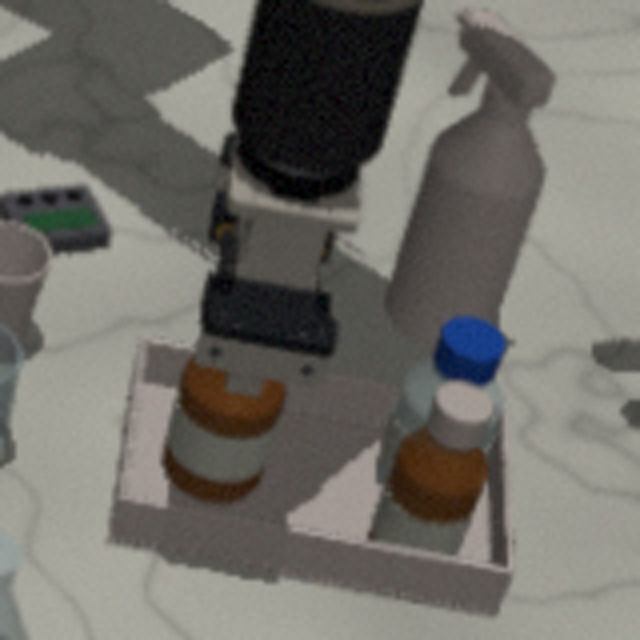

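Bottle stands in the free half; contact force has turned upward. Release and rise.

Emit:
play_rows --increments '[{"linear":[0,0,0],"rotation":[0,0,0],"claw":0.3},{"linear":[0,0,0],"rotation":[0,0,0],"claw":0},{"linear":[0,0,0],"rotation":[0,0,0],"claw":0},{"linear":[0,0,0],"rotation":[0,0,0],"claw":0},{"linear":[0,-0.01,0],"rotation":[0,0,0],"claw":0}]'

```text
t: 8.5
eef_pos: [0.5217, 0.4536, 0.1207]
ee_rot: [-1.567, 0.006, 1.625]
force: [-0.7, -1.1, -0.8]
width: 0.0861
```

Emit:
play_rows --increments '[{"linear":[0,-0.04,0],"rotation":[0,0,0],"claw":0},{"linear":[0,-0.08,0],"rotation":[0,0,0],"claw":0},{"linear":[0,-0.12,0],"rotation":[0,0,0],"claw":0},{"linear":[-0.03,-0.15,0],"rotation":[0,0,0],"claw":0},{"linear":[-0.07,-0.15,0],"rotation":[0,0,0],"claw":0}]'

```text
t: 9.12
eef_pos: [0.527, 0.3853, 0.2749]
ee_rot: [-1.571, 0.002, 1.626]
force: [-0.1, -1.0, -0.5]
width: 0.0877
```

Run:
```python
from ov import *
p,d,X=grab("scene","e")
p2,d2,X2=grab("top","e")
h=np.array([.526,-.302])
for n,P in(("scene",p),("top",p2)):
  overlay(n,P,[],(95,120,255,250) if n=="scene" else (310,150,450,280),f"pics/e5_{n}.png",5)
np.savez("e.npz",a=p,b=p2,xa=X,xb=X2)
print(readout.get_state()["eef_pos"])
```

```text
[0.52635845 0.38192827 0.27359832]
```

View pics/scene_e.png

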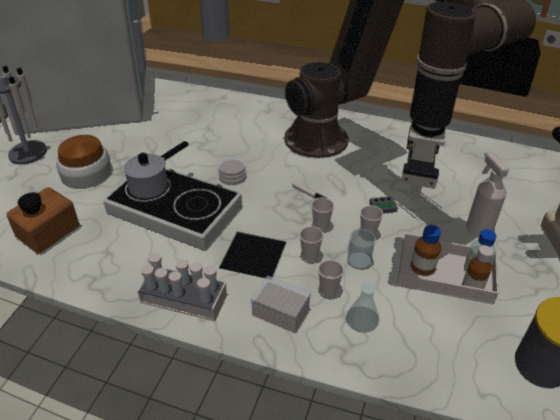

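View pics/e5_scene.png

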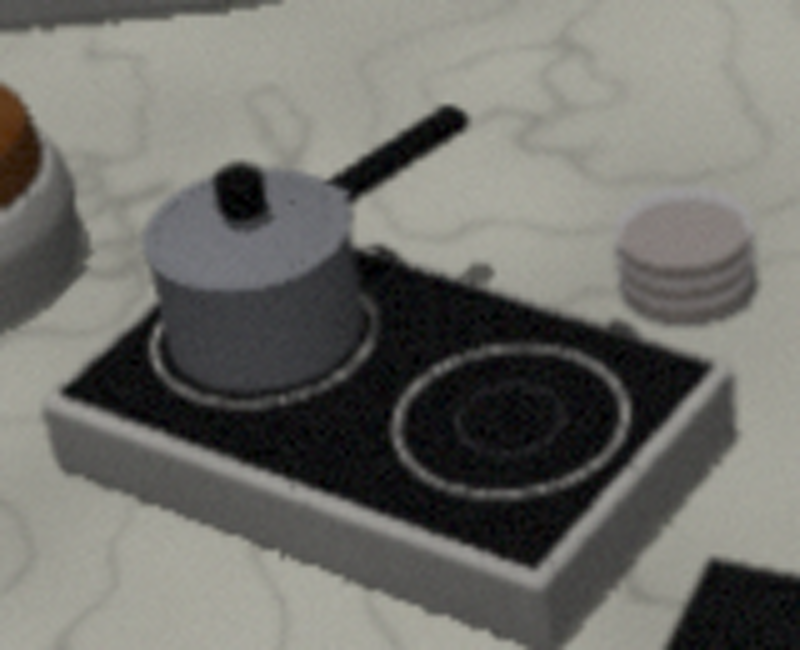

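View pics/e5_top.png

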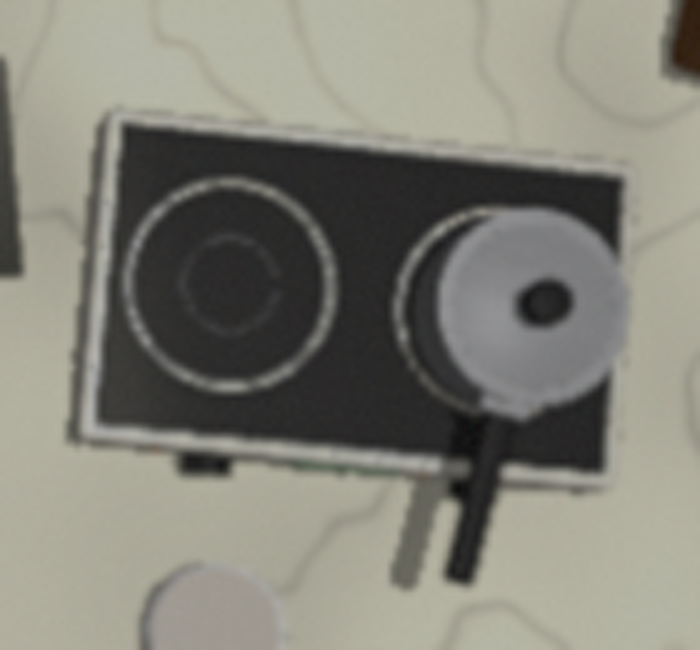

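```bash
cat > fit.py <<'E'
from ov import *
from scipy.ndimage import map_coordinates,gaussian_filter
from scipy.optimize import minimize
def samp(n,g,c,r,z):
    q=proj(n,circpts(c,r,z,90)[:-1]);return map_coordinates(g,[q[:,1],q[:,0]],order=1)
def best(f,x0):
    best=None
    for dx in np.arange(-.012,.0121,.004):
        for dy in np.arange(-.012,.0121,.004):
            v=f([x0[0]+dx,x0[1]+dy])
            if best is None or v<best[0]:best=(v,[x0[0]+dx,x0[1]+dy])
    return minimize(f,best[1],method="Nelder-Mead",options=dict(initial_simplex=np.array(best[1])+np.array([[0,0],[.003,0],[0,.003]]))).x
def ringfit(n,p,x0):
    g=gaussian_filter(p.mean(2),.5)
    return best(lambda c:-samp(n,g,c,.0675,.06).mean(),x0)
def knob(n,p,x0,z=.173):
    g=gaussian_filter(p.mean(2),.5)
    return best(lambda c:-(samp(n,g,c,.018,z).mean()-samp(n,g,c,.011,z).mean()),x0)
def lid(n,p,x0):
    g=gaussian_filter(p.mean(2),.5)
    return best(lambda c:-np.abs(samp(n,g,c,.057,.139)-samp(n,g,c,.063,.139)).mean(),x0)
E
python3 - <<'E'
from fit import *
D=np.load("e.npz")
for n,k in(("scene","a"),("top","b")):
    p=D[k]; r=ringfit(n,p,[.54,-.213]);kk=knob(n,p,[.511,-.3895]);l=lid(n,p,[.511,-.3895])
    X=D["x"+k];z=X[...,2];m=(np.abs(z-.122)<.009)&(X[...,0]<.45)&(X[...,0]>.3)&(np.abs(X[...,1]+.38)<.08)
    P=X[m][:,:2];v=cv2.fitLine(P.astype(np.float32),cv2.DIST_HUBER,0,.001,.001).ravel()
    m0=P.mean(0)
    print(n,"ring",r,"knob",kk,"lid",l,"handle",v,len(P),P.min(0),P.max(0), "ang from pan",np.degrees(np.arctan2(*(m0-l)[::-1])),np.degrees(np.arctan2(*(m0-kk)[::-1])))
    rr=r+.18*np.array([-.122,-.9925])
    overlay(n,p,[(circpts(r,.0675,.06),(0,255,0)),(circpts(rr,.0675,.06),(0,255,0)),(circpts(l,.06,.139),(0,0,255)),(circpts(kk,.015,.173),(255,255,0))],(95,120,255,250) if n=="scene" else (310,150,450,280),f"pics/f_{n}.png",5)
E
```

```text
scene ring [ 0.53393578 -0.2157224 ] knob [ 0.50747352 -0.39507594] lid [ 0.5074967  -0.39174424] handle [ 0.96537864 -0.26085258  0.39389887 -0.3503973 ] 136 [ 0.34257521 -0.37864801] [ 0.44699154 -0.33129938] ang from pan 160.44642020773523 158.95728473315066
top ring [ 0.53537857 -0.21258469] knob [ 0.50767197 -0.38743465] lid [ 0.5098866  -0.39017764] handle [ 0.95127875 -0.30833223  0.39594868 -0.35441023] 178 [ 0.3383668  -0.38507371] [ 0.44987422 -0.3304793 ] ang from pan 162.57187092054843 163.5327800732585
```

View pics/f_scene.png

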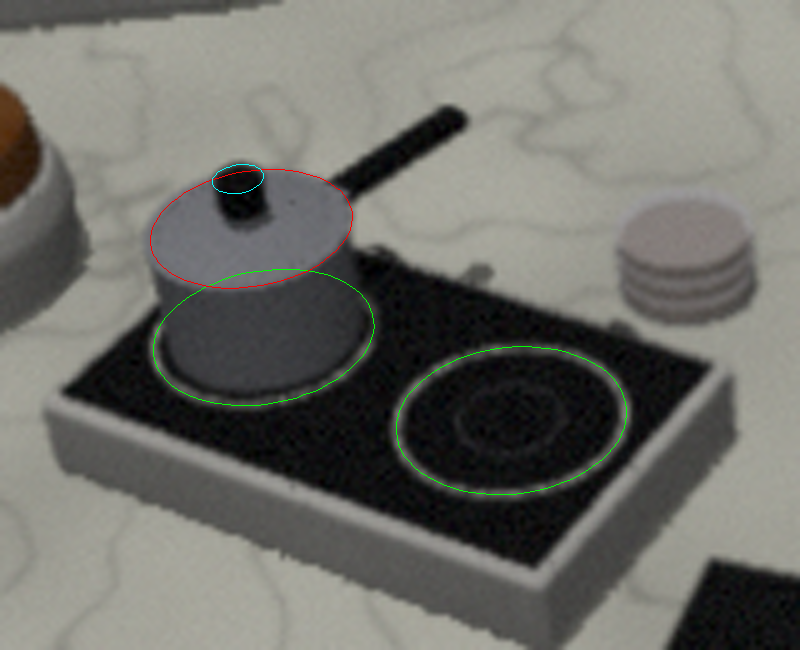

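View pics/f_top.png

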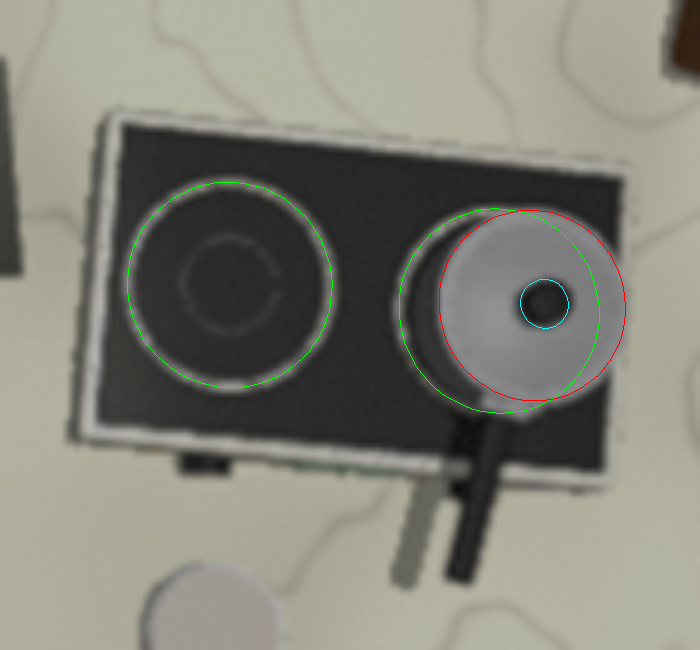

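```bash
python3 go.py .46 .0 .28 40
```

```text
t 9.22 pos [0.5264 0.3819 0.2736] rot [-89.86   0.22  92.98] w 0.0876 F [ 0.2 -0.1  0.8]
lin [-0.378  -0.0047  0.0861] rot [-3.000e-02  5.297e+01 -2.700e-01] rows 6.2
```

Emit:
play_rows --increments '[{"linear":[-0.06,0,0.013],"rotation":[0,9,0],"claw":0},{"linear":[-0.12,0,0.027],"rotation":[0,18,0],"claw":0},{"linear":[-0.18,-0.002,0.04],"rotation":[0,27,0],"claw":0},{"linear":[-0.24,-0.003,0.053],"rotation":[0,36,0],"claw":0},{"linear":[-0.3,-0.004,0.068],"rotation":[0,45,0],"claw":0}]'

```text
t: 9.85
eef_pos: [0.4736, 0.0773, 0.2797]
ee_rot: [-1.572, 0.003, 0.833]
force: [0.4, -0.1, 0.8]
width: 0.0879
```

```bash
python3 go.py .4136 -.3604 .25 -17.5
```

```text
t 9.85 pos [0.4736 0.0773 0.2797] rot [-90.09   0.2   47.72] w 0.0879 F [ 0.4 -0.1  0.8]
lin [-0.3641  0.0314 -0.25  ] rot [ 0.2  65.22 -0.12] rows 7.1
```

Emit:
play_rows --increments '[{"linear":[-0.052,0.004,-0.036],"rotation":[0,9.3,0],"claw":0},{"linear":[-0.104,0.008,-0.071],"rotation":[0,18.6,0],"claw":0},{"linear":[-0.156,0.012,-0.107],"rotation":[0,28,0],"claw":0},{"linear":[-0.208,0.016,-0.143],"rotation":[0,37,0],"claw":0},{"linear":[-0.26,0.02,-0.18],"rotation":[0.2,46.5,0],"claw":0}]'

```text
t: 10.48
eef_pos: [0.4323, -0.2322, 0.2622]
ee_rot: [-1.572, 0.001, 0.017]
force: [1.9, 0.9, 0.1]
width: 0.0878
```

```bash
python3 go.py .4136 -.3604 .22 -17.5
```

```text
t 10.47 pos [ 0.4323 -0.2322  0.2622] rot [-9.005e+01  4.000e-02  9.500e-01] w 0.0878 F [1.9 0.9 0.1]
lin [-0.0208  0.0423 -0.1279] rot [ 0.05 18.45 -0.03] rows 2.2
```

Emit:
play_rows --increments '[{"linear":[-0.01,0.02,-0.06],"rotation":[0,9,0],"claw":0},{"linear":[-0.0208,0.035,-0.11],"rotation":[0,18.4,0],"claw":0},{"linear":[-0.0208,0.0423,-0.128],"rotation":[0,18.4,0],"claw":0},{"linear":[-0.0208,0.0423,-0.128],"rotation":[0,18.4,0],"claw":0}]'

```text
t: 10.98
eef_pos: [0.4133, -0.3613, 0.2195]
ee_rot: [-1.572, 0.002, -0.305]
force: [-0.6, 0.9, 0.6]
width: 0.0882
```

Run:
```python
from fit import *
from go import plan
p,d,X=grab("scene")
e=readout.get_state()["eef_pos"]
print("lid",lid("scene",p,[.5075,-.3917]))
overlay("scene",p,[(circpts([.4136,-.3604],.005,.129),(0,255,0))],(95,90,255,250),f"pics/g_scene.png",5)
plan(.4136,-.3604,.104,-17.5)
```

```text
lid [ 0.50746229 -0.39176045]
t 11.03 pos [ 0.4137 -0.3605  0.2201] rot [-9.006e+01  5.000e-02 -1.744e+01] w 0.0877 F [-0.6 -0.2  0.1]
lin [-1.000e-04  1.161e-01  2.000e-04] rot [ 0.06  0.06 -0.05] rows 1.9
```

View pics/g_scene.png

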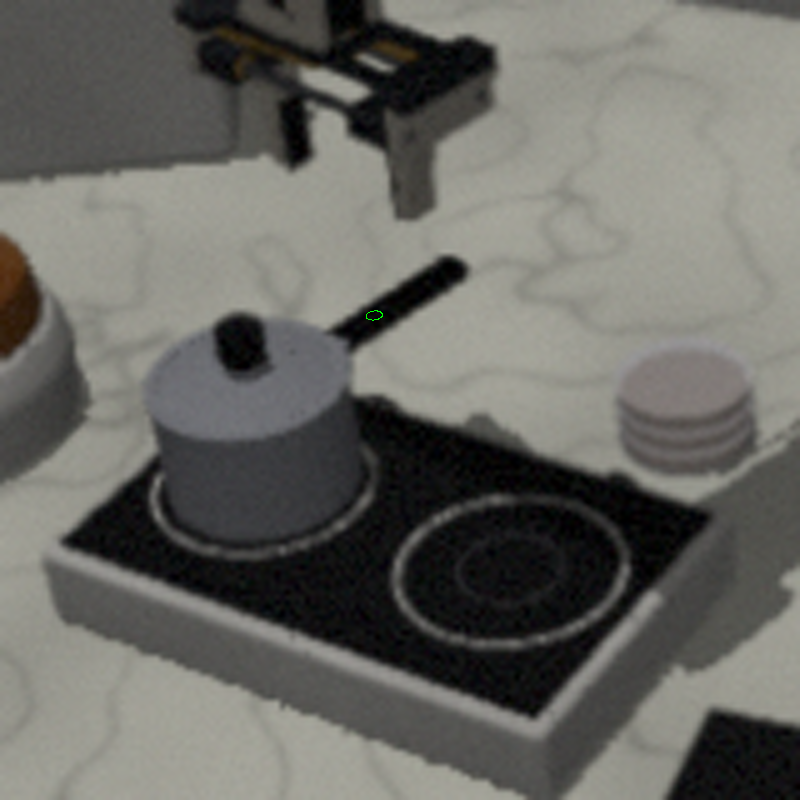

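Emit:
play_rows --increments '[{"linear":[0,0.04,0],"rotation":[0,0,0],"claw":0},{"linear":[0,0.08,0],"rotation":[0,0,0],"claw":0},{"linear":[0,0.105,0],"rotation":[0,0,0],"claw":0},{"linear":[0,0.116,0],"rotation":[0,0,0],"claw":0},{"linear":[0,0.116,0],"rotation":[0,0,0],"claw":0.3}]' --newtons 12

```text
t: 11.65
eef_pos: [0.4142, -0.36, 0.1045]
ee_rot: [-1.572, 0.001, -0.303]
force: [0.0, -0.7, 0.6]
width: 0.082
```

```bash
python3 go.py .4136 -.3604 .104 -17.5
```

```text
t 11.65 pos [ 0.4142 -0.36    0.1045] rot [-9.006e+01  4.000e-02 -1.734e+01] w 0.082 F [ 0.  -0.7  0.6]
lin [-0.0005  0.0005 -0.0006] rot [ 0.06  0.16 -0.04] rows 0.0
```

Emit:
play_rows --increments '[{"linear":[0,0,0],"rotation":[0,0,0],"claw":0.5},{"linear":[0,0,0],"rotation":[0,0,0],"claw":0.65},{"linear":[0,0,0],"rotation":[0,0,0],"claw":0.75},{"linear":[0,0,0],"rotation":[0,0,0],"claw":0.8},{"linear":[0,0,0],"rotation":[0,0,0],"claw":1}]' --newtons 12

```text
t: 12.28
eef_pos: [0.4142, -0.36, 0.1046]
ee_rot: [-1.572, 0.001, -0.303]
force: [-0.3, 0.1, 0.2]
width: 0.0333
```

Emit:
play_rows --increments '[{"linear":[0,0,0],"rotation":[0,0,0],"claw":1},{"linear":[0,0,0],"rotation":[0,0,0],"claw":1},{"linear":[0,0,0],"rotation":[0,0,0],"claw":1}]' --newtons 15

```text
t: 12.65
eef_pos: [0.414, -0.3602, 0.1046]
ee_rot: [-1.572, 0.001, -0.303]
force: [-0.8, -1.7, -0.3]
width: 0.02
```

```bash
python3 - <<'E'
from fit import *
p,d,X=grab("scene","h")
l=lid("scene",p,[.5075,-.3917]);s=readout.get_state();print("lid",l,s["eef_pos"],s["width"],s["force"],s["moment"])
p,d,X=grab("top","h");
l=lid("top",p,[.5099,-.3902]);print("lid",l)
E
python3 go.py .4402 -.183 .1045 -17.5
```

```text
lid [ 0.50780273 -0.39153637] [ 0.41400014 -0.36014835  0.10455977] 0.020189019095796526 [-0.91641498 -1.89955489  0.27573215] [-0.74212769  0.33895967 -0.23160807]
lid [ 0.51189743 -0.39150872]
t 12.75 pos [ 0.414  -0.3601  0.1046] rot [-9.007e+01  4.000e-02 -1.735e+01] w 0.0202 F [-0.7 -2.8 -0.2]
lin [-2.780e-02 -1.000e-04  1.769e-01] rot [ 0.07  0.15 -0.04] rows 2.9
```

Emit:
play_rows --increments '[{"linear":[-0.0006,0,0.004],"rotation":[0,0,0],"claw":1},{"linear":[-0.0016,0,0.01],"rotation":[0,0,0],"claw":1},{"linear":[-0.0031,0,0.02],"rotation":[0,0,0],"claw":1},{"linear":[-0.0047,0,0.03],"rotation":[0,0,0],"claw":1},{"linear":[-0.0063,0,0.04],"rotation":[0,0,0],"claw":1}]'

```text
t: 13.38
eef_pos: [0.42, -0.3193, 0.1045]
ee_rot: [-1.572, 0.001, -0.303]
force: [-1.1, -4.7, -1.8]
width: 0.0202
```

```bash
python3 go.py .4402 -.183 .1045 -17.5
```

```text
t 13.38 pos [ 0.42   -0.3193  0.1045] rot [-9.007e+01  4.000e-02 -1.735e+01] w 0.0202 F [-1.1 -4.7 -1.8]
lin [-2.140e-02 -1.000e-04  1.361e-01] rot [ 0.07  0.15 -0.04] rows 2.2
```

Emit:
play_rows --increments '[{"linear":[-0.0016,0,0.01],"rotation":[0,0,0],"claw":1},{"linear":[-0.0031,0,0.02],"rotation":[0,0,0],"claw":1},{"linear":[-0.0047,0,0.03],"rotation":[0,0,0],"claw":1},{"linear":[-0.0063,0,0.04],"rotation":[0,0,0],"claw":1},{"linear":[-0.0079,0,0.05],"rotation":[0,0,0],"claw":1}]'

```text
t: 14.0
eef_pos: [0.4275, -0.2686, 0.1045]
ee_rot: [-1.572, 0.001, -0.303]
force: [-1.0, -4.5, -0.5]
width: 0.0202
```

```bash
python3 go.py .4402 -.183 .1045 -17.5
```

```text
t 14.00 pos [ 0.4275 -0.2686  0.1045] rot [-9.008e+01  4.000e-02 -1.734e+01] w 0.0202 F [-1.  -4.5 -0.5]
lin [-0.0134 -0.0001  0.0855] rot [ 0.08  0.16 -0.04] rows 1.4
```

Emit:
play_rows --increments '[{"linear":[-0.0016,0,0.01],"rotation":[0,0,0],"claw":1},{"linear":[-0.0031,0,0.02],"rotation":[0,0,0],"claw":1},{"linear":[-0.0047,0,0.03],"rotation":[0,0,0],"claw":1},{"linear":[-0.0063,0,0.04],"rotation":[0,0,0],"claw":1},{"linear":[-0.0079,0,0.05],"rotation":[0,0,0],"claw":1}]'

```text
t: 14.62
eef_pos: [0.4349, -0.2179, 0.1045]
ee_rot: [-1.572, 0.001, -0.303]
force: [1.1, -3.8, 1.1]
width: 0.0205
```

Emit:
play_rows --increments '[{"linear":[-0.0016,0,0.01],"rotation":[0,0,0],"claw":1},{"linear":[-0.0031,0,0.02],"rotation":[0,0,0],"claw":1},{"linear":[-0.0042,0,0.027],"rotation":[0,0,0],"claw":1},{"linear":[-0.0047,0,0.03],"rotation":[0,0,0],"claw":1},{"linear":[-0.0047,0,0.03],"rotation":[0,0,0],"claw":1}]'

```text
t: 15.25
eef_pos: [0.4394, -0.1875, 0.1045]
ee_rot: [-1.572, 0.001, -0.302]
force: [-1.7, -1.3, 1.9]
width: 0.0199
```

```bash
cat > pan.py <<'E'
from fit import *
import sys
tag=sys.argv[1]
for n,r0 in(("scene",[.53394,-.21572]),("top",[.53538,-.21258])):
    p,d,X=grab(n,tag);l=lid(n,p,r0);k=knob(n,p,r0)
    print(n,"lid-ring mm",((l-np.array(r0))*1000).round(1),"knob-ring",((k-np.array(r0))*1000).round(1))
    overlay(n,p,[(circpts(r0,.0675,.06),(0,255,0)),(circpts(l,.06,.139),(0,0,255))],(95,90,255,250) if n=="scene" else (310,130,450,290),f"pics/{tag}5_{n}.png",4)
s=readout.get_state();print(s["t"],s["eef_pos"],s["force"])
E
python3 pan.py i
```

```text
scene lid-ring mm [ 0.8 -7. ] knob-ring [-0.9 -7.2]
top lid-ring mm [ 1.5 -7.1] knob-ring [-2.6 -4.8]
15.35 [ 0.43938467 -0.18768161  0.1045092 ] [-0.77028895 -1.28472643  2.56638359]
```

View pics/i5_scene.png

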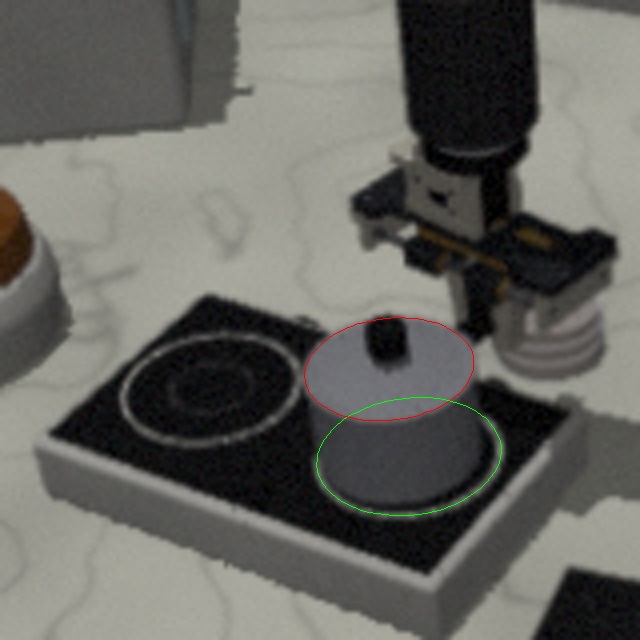

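View pics/i5_top.png

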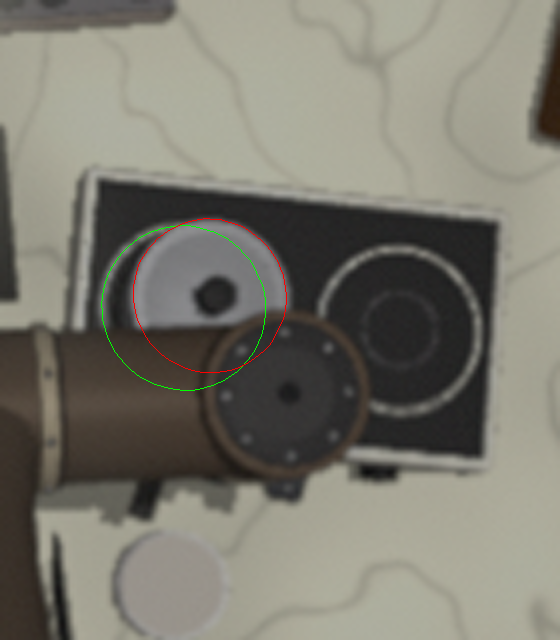

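Emit:
play_rows --increments '[{"linear":[-0.0014,0,0.0033],"rotation":[0,0,0],"claw":1},{"linear":[-0.0028,0,0.0065],"rotation":[0,0,0],"claw":1},{"linear":[-0.0028,0,0.0065],"rotation":[0,0,0],"claw":1},{"linear":[-0.0028,0,0.0065],"rotation":[0,0,0],"claw":1}]'

```text
t: 15.85
eef_pos: [0.4387, -0.1805, 0.1045]
ee_rot: [-1.572, 0.001, -0.303]
force: [-0.4, -2.2, 1.4]
width: 0.0204
```

```bash
python3 pan.py j
```

```text
scene lid-ring mm [ 0.6 -0.3] knob-ring [-1.6 -0.8]
top lid-ring mm [0.8 0.1] knob-ring [-3.3  2.4]
15.95 [ 0.43865276 -0.18054016  0.10452145] [ 0.48484961 -1.64970751  1.68090773]
```

Emit:
play_rows --increments '[{"linear":[0,0,0],"rotation":[0,0,0],"claw":0.6},{"linear":[0,0,0],"rotation":[0,0,0],"claw":0.3},{"linear":[0,0,0],"rotation":[0,0,0],"claw":0},{"linear":[0,0,0],"rotation":[0,0,0],"claw":0},{"linear":[0,-0.01,0],"rotation":[0,0,0],"claw":0}]'

```text
t: 16.58
eef_pos: [0.4381, -0.1805, 0.1143]
ee_rot: [-1.572, 0.002, -0.303]
force: [0.7, -0.0, -0.2]
width: 0.0645
```

Emit:
play_rows --increments '[{"linear":[0,-0.04,0],"rotation":[0,0,0],"claw":0},{"linear":[0,-0.08,0],"rotation":[0,0,0],"claw":0},{"linear":[0,-0.12,0],"rotation":[0,0,0],"claw":0},{"linear":[0,-0.15,0.04],"rotation":[0,0,0],"claw":0},{"linear":[0,-0.15,0.09],"rotation":[0,0,0],"claw":0}]'

```text
t: 17.2
eef_pos: [0.4667, -0.0941, 0.2678]
ee_rot: [-1.57, -0.003, -0.304]
force: [1.4, -0.9, -0.7]
width: 0.0878
```

```bash
python3 go.py .446 .145 .2 0
```

```text
t 17.20 pos [ 0.4667 -0.0941  0.2678] rot [-89.95  -0.18 -17.44] w 0.0878 F [ 1.4 -0.9 -0.7]
lin [-0.0917  0.0678  0.2218] rot [ -0.02 -17.44   0.19] rows 4.0
```

```bash
cat > bk.py <<'E'
from fit import *
def rim(n,p,x0,z=.082):
    g=gaussian_filter(p.mean(2),.5)
    # dark interior on the inside of the rim, bright rim
    f=lambda c:-(samp(n,g,c,.0305,z).mean()-samp(n,g,c,.027,z).mean()*.7-samp(n,g,c,.035,z).mean()*.3)
    return best(f,x0)
E
python3 - <<'E'
from bk import *
D=np.load("e.npz")
B=[(.445,.145),(.433,.282),(.574,.146),(.679,.226)]
for n,k in(("scene","a"),("top","b")):
    p=D[k];sh=[]
    for b in B:
        c=rim(n,p,b);print(n,c.round(4));sh+=[(circpts(c,.032,.082),(0,255,0)),(circpts(c,.022,0),(0,255,255))]
    overlay(n,p,sh,(290,180,400,310) if n=="scene" else (180,140,280,260),f"pics/k_{n}.png",6)
E
python3 pan.py k2
```

```text
scene [0.4436 0.1396]
scene [0.4324 0.2791]
scene [0.5742 0.1427]
scene [0.6794 0.2247]
top [0.4441 0.1409]
top [0.4334 0.2831]
top [0.5752 0.1455]
top [0.6811 0.2281]
scene lid-ring mm [ 0.8 -0.2] knob-ring [-1.6 -0.8]
top lid-ring mm [-0.3 -2.9] knob-ring [17.7 -9.7]
17.3 [ 0.46657381 -0.0916091   0.2656014 ] [-0.34364366 -0.50838526 -0.2792216 ]
```

View pics/k_scene.png

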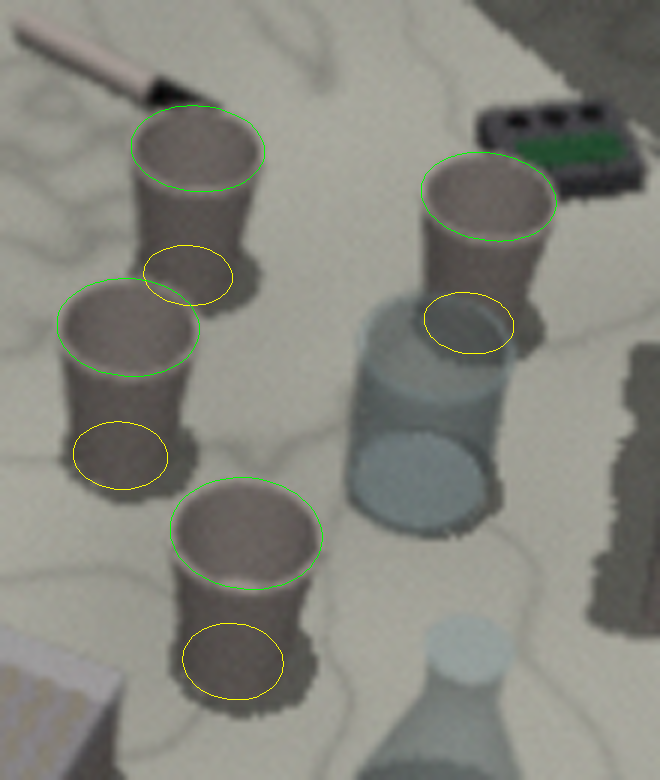

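View pics/k_top.png

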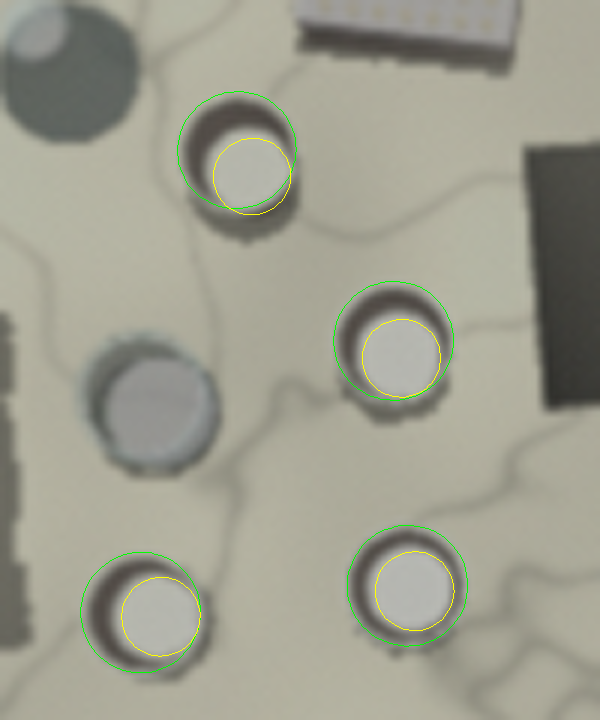

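View pics/k25_scene.png

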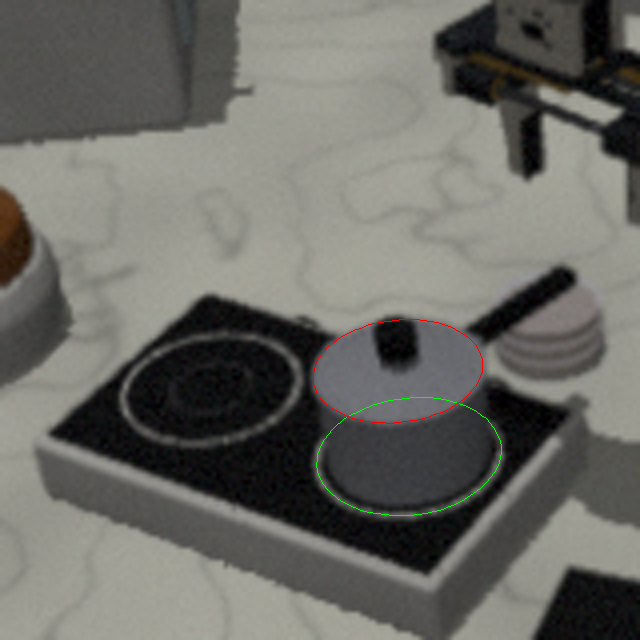

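```bash
python3 go.py .444 .140 .15 0
```

```text
t 17.30 pos [ 0.4666 -0.0916  0.2656] rot [-8.998e+01  1.000e-02 -1.718e+01] w 0.0872 F [-0.3 -0.5 -0.3]
lin [-0.09    0.1157  0.2146] rot [-2.000e-02 -1.718e+01 -1.000e-02] rows 4.2
```

Emit:
play_rows --increments '[{"linear":[-0.023,0.02,0.053],"rotation":[0,-5,0],"claw":0},{"linear":[-0.045,0.05,0.107],"rotation":[0,-10,0],"claw":0},{"linear":[-0.068,0.08,0.16],"rotation":[0,-17.2,0],"claw":0},{"linear":[-0.09,0.1157,0.2146],"rotation":[0,-17.2,0],"claw":0},{"linear":[-0.09,0.1157,0.2146],"rotation":[0,-17.2,0],"claw":0}]' --newtons 8

```text
t: 17.92
eef_pos: [0.4428, 0.1416, 0.1486]
ee_rot: [-1.572, 0.002, 0.003]
force: [-0.6, -0.3, 1.3]
width: 0.0876
```

```bash
python3 go.py .444 .140 .060 0
```

```text
t 17.93 pos [0.4428 0.1416 0.1486] rot [-90.07   0.12   0.19] w 0.0876 F [-0.6 -0.3  1.3]
lin [ 0.0014  0.0886 -0.0015] rot [ 0.07  0.19 -0.12] rows 1.4
```

Emit:
play_rows --increments '[{"linear":[0.001,0.03,-0.0015],"rotation":[0,0,0],"claw":0},{"linear":[0.001,0.06,-0.0015],"rotation":[0,0,0],"claw":0},{"linear":[0.001,0.08,-0.0015],"rotation":[0,0,0],"claw":0},{"linear":[0.001,0.0886,-0.0015],"rotation":[0,0,0],"claw":0},{"linear":[0.001,0.0886,-0.0015],"rotation":[0,0,0],"claw":0.15}]'

```text
t: 18.55
eef_pos: [0.4439, 0.1395, 0.0603]
ee_rot: [-1.572, 0.002, 0.003]
force: [0.2, -0.1, 0.1]
width: 0.0821
```

Emit:
play_rows --increments '[{"linear":[0,0,0],"rotation":[0,0,0],"claw":0.25},{"linear":[0,0,0],"rotation":[0,0,0],"claw":0.4},{"linear":[0,0,0],"rotation":[0,0,0],"claw":1},{"linear":[0,0,0],"rotation":[0,0,0],"claw":1},{"linear":[0,0,0],"rotation":[0,0,0],"claw":1}]'

```text
t: 19.18
eef_pos: [0.4445, 0.1401, 0.061]
ee_rot: [-1.572, 0.001, 0.003]
force: [-0.4, 0.6, 6.3]
width: 0.0625
```

Run:
```python
from ov import *
from go import plan
p,d,X=grab("scene","l")
overlay("scene",p,[],(260,100,420,240),f"pics/l5_scene.png",4)
plan(.62,0,.15,0)
```

```text
t 19.23 pos [0.4445 0.1401 0.0609] rot [-9.005e+01  6.000e-02  2.000e-01] w 0.0626 F [-1.2 -0.   7. ]
lin [ 0.1749 -0.0891 -0.1407] rot [ 0.05  0.2  -0.06] rows 3.9
```

View pics/l5_scene.png

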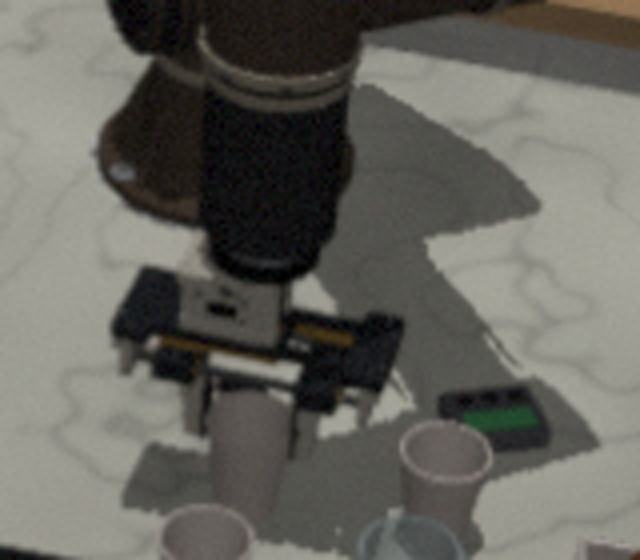

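Emit:
play_rows --increments '[{"linear":[0,-0.02,0],"rotation":[0,0,0],"claw":1},{"linear":[0,-0.06,0],"rotation":[0,0,0],"claw":1},{"linear":[0,-0.1,0],"rotation":[0,0,0],"claw":1},{"linear":[0.02,-0.12,-0.016],"rotation":[0,0,0],"claw":1},{"linear":[0.05,-0.12,-0.04],"rotation":[0,0,0],"claw":1}]'

```text
t: 19.85
eef_pos: [0.4958, 0.1008, 0.1831]
ee_rot: [-1.569, -0.002, 0.005]
force: [1.8, 1.6, -1.5]
width: 0.0629
```

```bash
python3 go.py .62 0 .13 0
```

```text
t 19.85 pos [0.4958 0.1008 0.1831] rot [-89.92  -0.13   0.31] w 0.0629 F [ 1.8  1.6 -1.5]
lin [ 0.1236  0.0533 -0.1016] rot [-0.08  0.31  0.13] rows 2.7
```

Emit:
play_rows --increments '[{"linear":[0.035,0,-0.03],"rotation":[0,0,0],"claw":1},{"linear":[0.075,0.01,-0.062],"rotation":[0,0,0],"claw":1},{"linear":[0.11,0.03,-0.09],"rotation":[0,0,0],"claw":1},{"linear":[0.1236,0.0533,-0.1016],"rotation":[0,0,0],"claw":1},{"linear":[0.1236,0.0533,-0.1016],"rotation":[0,0,0],"claw":1}]'

```text
t: 20.48
eef_pos: [0.6189, -0.0014, 0.127]
ee_rot: [-1.571, 0.003, 0.003]
force: [-0.6, 0.1, -0.5]
width: 0.0629
```

Run:
```python
from ov import *
from go import plan
p,d,X=grab("scene","m")
overlay("scene",p,[],(180,120,340,280),f"pics/m5_scene.png",4)
plan(.62,0,.066,0)
```

```text
t 20.52 pos [ 6.192e-01 -6.000e-04  1.286e-01] rot [-8.996e+01  5.000e-02  2.400e-01] w 0.0626 F [-0.4 -0.6  0.1]
lin [0.0009 0.0626 0.0006] rot [-0.04  0.24 -0.05] rows 1.0
```

View pics/m5_scene.png

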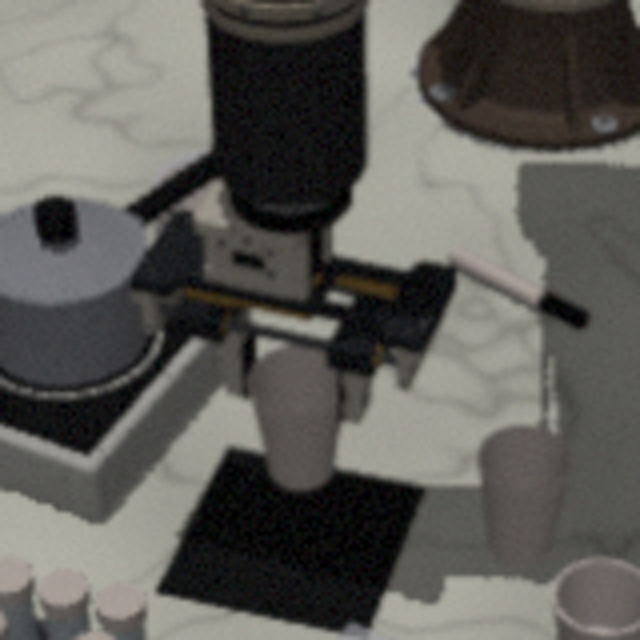

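Emit:
play_rows --increments '[{"linear":[0.001,0.02,0.0006],"rotation":[0,0,0],"claw":1},{"linear":[0.001,0.04,0.0006],"rotation":[0,0,0],"claw":1},{"linear":[0.001,0.055,0.0006],"rotation":[0,0,0],"claw":1},{"linear":[0.001,0.062,0.0006],"rotation":[0,0,0],"claw":1},{"linear":[0.001,0.063,0.0006],"rotation":[0,0,0],"claw":1}]'

```text
t: 21.15
eef_pos: [0.6201, 0.0002, 0.0657]
ee_rot: [-1.57, 0.001, 0.005]
force: [0.9, 0.1, -1.0]
width: 0.063
```

Emit:
play_rows --increments '[{"linear":[0,0,0],"rotation":[0,0,0],"claw":0.25},{"linear":[0,0,0],"rotation":[0,0,0],"claw":0.1},{"linear":[0,0,0],"rotation":[0,0,0],"claw":0},{"linear":[0,0,0],"rotation":[0,0,0],"claw":0},{"linear":[0,-0.02,0],"rotation":[0,0,0],"claw":0}]'

```text
t: 21.78
eef_pos: [0.619, -0.0001, 0.0845]
ee_rot: [-1.571, 0.004, 0.004]
force: [-0.3, 0.8, 1.1]
width: 0.0874
```

Emit:
play_rows --increments '[{"linear":[0,-0.04,0],"rotation":[0,0,0],"claw":0},{"linear":[0,-0.08,0],"rotation":[0,0,0],"claw":0},{"linear":[0,-0.1,0.03],"rotation":[0,0,0],"claw":0},{"linear":[-0.01,-0.1,0.08],"rotation":[0,0,0],"claw":0},{"linear":[-0.02,-0.1,0.13],"rotation":[0,0,0],"claw":0}]'

```text
t: 22.4
eef_pos: [0.5986, 0.1309, 0.1851]
ee_rot: [-1.57, 0.003, 0.003]
force: [1.2, 0.8, -0.2]
width: 0.0875
```

Run:
```python
from bk import *
from go import plan
p,d,X=grab("scene","n")
b=rim("scene",p,(.62,0),.086);print("base",b)
overlay("scene",p,[(circpts(b,.032,.086),(0,255,0)),(circpts(b,.022,.004),(0,255,255))],(180,160,340,300),f"pics/n5_scene.png",4)
plan(.575,.144,.15,0)
```

```text
base [ 6.20381288e-01 -4.61811018e-04]
t 22.45 pos [0.5979 0.1358 0.1849] rot [-89.91   0.16   0.33] w 0.0877 F [-0.2  2.4 -0.6]
lin [-0.0227  0.035   0.0083] rot [-0.09  0.33 -0.16] rows 0.7
```

View pics/n5_scene.png

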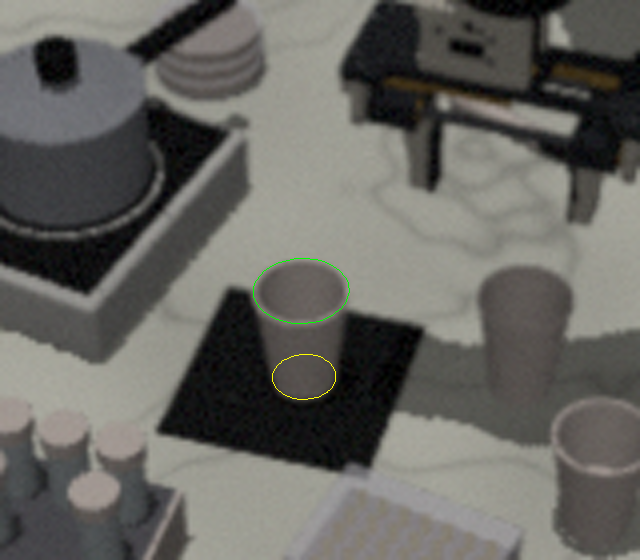

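Emit:
play_rows --increments '[{"linear":[-0.0227,0.02,0.0083],"rotation":[0,0,0],"claw":0},{"linear":[-0.0227,0.05,0.0083],"rotation":[0,0,0],"claw":0},{"linear":[-0.0227,0.085,0.0083],"rotation":[0,0,0],"claw":0},{"linear":[-0.0227,0.115,0.0083],"rotation":[0,0,0],"claw":0},{"linear":[-0.0227,0.123,0.0083],"rotation":[0,0,0],"claw":0}]'

```text
t: 23.08
eef_pos: [0.5736, 0.1435, 0.0602]
ee_rot: [-1.571, 0.006, 0.006]
force: [-0.2, -0.7, 0.6]
width: 0.088
```

Emit:
play_rows --increments '[{"linear":[0,0,0],"rotation":[0,0,0],"claw":0.2},{"linear":[0,0.001,0],"rotation":[0,0,0],"claw":0.4},{"linear":[0,0.001,0],"rotation":[0,0,0],"claw":1},{"linear":[0,0.001,0],"rotation":[0,0,0],"claw":1},{"linear":[0,0.001,0],"rotation":[0,0,0],"claw":1}]'

```text
t: 23.7
eef_pos: [0.5743, 0.1437, 0.0601]
ee_rot: [-1.57, 0.004, 0.006]
force: [-0.7, 0.1, 5.9]
width: 0.0632
```

Run:
```python
from ov import *
from go import plan
p,d,X=grab("scene","o")
overlay("scene",p,[],(220,120,380,280),f"pics/o5_scene.png",4)
plan(.6202,0,.19,0)
```

```text
t 23.75 pos [0.5743 0.1438 0.0601] rot [-89.97   0.25   0.34] w 0.0631 F [-0.   0.2  6. ]
lin [ 0.0445 -0.1301 -0.144 ] rot [-0.03  0.34 -0.25] rows 3.2
```

View pics/o5_scene.png

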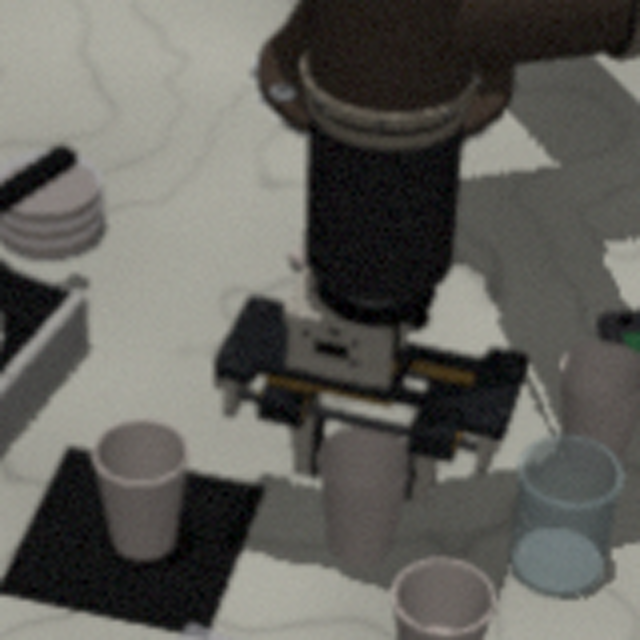

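Emit:
play_rows --increments '[{"linear":[0,-0.03,0],"rotation":[0,0,0],"claw":1},{"linear":[0,-0.07,0],"rotation":[0,0,0],"claw":1},{"linear":[0,-0.11,0],"rotation":[0,0,0],"claw":1},{"linear":[0.01,-0.13,-0.03],"rotation":[0,0,0],"claw":1},{"linear":[0.02,-0.13,-0.07],"rotation":[0,0,0],"claw":1}]'

```text
t: 24.38
eef_pos: [0.5963, 0.0741, 0.1922]
ee_rot: [-1.569, 0.001, 0.008]
force: [0.7, 0.1, -1.3]
width: 0.0631
```

```bash
python3 go.py .6202 0 .175 0
```

```text
t 24.38 pos [0.5963 0.0741 0.1922] rot [-8.988e+01  5.000e-02  4.500e-01] w 0.0631 F [ 0.7  0.1 -1.3]
lin [ 0.0234  0.017  -0.0743] rot [-0.11  0.45 -0.05] rows 1.3
```

Emit:
play_rows --increments '[{"linear":[0.01,0.003,-0.03],"rotation":[0,0,0],"claw":1},{"linear":[0.02,0.01,-0.06],"rotation":[0,0.4,0],"claw":1},{"linear":[0.0234,0.017,-0.0743],"rotation":[0,0.4,0],"claw":1},{"linear":[0.0234,0.017,-0.0743],"rotation":[0,0.4,0],"claw":1},{"linear":[0.0234,0.017,-0.0743],"rotation":[0,0.4,0],"claw":1}]'

```text
t: 25.0
eef_pos: [0.6201, 0.0006, 0.1749]
ee_rot: [-1.569, 0.001, 0.001]
force: [-0.2, 1.8, 0.2]
width: 0.0632
```

Run:
```python
from ov import *
from go import plan
p,d,X=grab("scene","q")
overlay("scene",p,[],(180,100,340,280),f"pics/q5_scene.png",4)
plan(.6202,0,.097,0)
```

```text
t 25.05 pos [0.6202 0.0008 0.1751] rot [-8.988e+01  5.000e-02  9.000e-02] w 0.0629 F [ 0.4 -0.  -0.2]
lin [ 0.0001  0.0781 -0.0009] rot [-0.12  0.09 -0.05] rows 1.3
```

View pics/q5_scene.png

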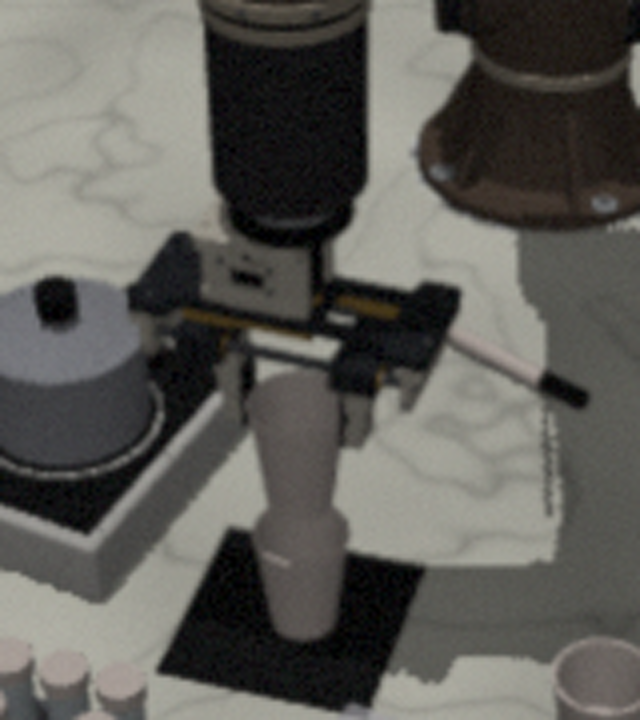

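Emit:
play_rows --increments '[{"linear":[0,0.02,-0.0008],"rotation":[0,0,0],"claw":1},{"linear":[0,0.04,-0.0008],"rotation":[0,0,0],"claw":1},{"linear":[0,0.058,-0.0008],"rotation":[0,0,0],"claw":1},{"linear":[0,0.071,-0.0008],"rotation":[0,0,0],"claw":1},{"linear":[0,0.079,-0.0008],"rotation":[0,0,0],"claw":1}]'

```text
t: 25.68
eef_pos: [0.6201, 0.0006, 0.0958]
ee_rot: [-1.569, 0.001, 0.002]
force: [0.8, 0.2, 0.4]
width: 0.0633
```

Emit:
play_rows --increments '[{"linear":[0,0,0],"rotation":[0,0,0],"claw":0.25},{"linear":[0,0,0],"rotation":[0,0,0],"claw":0.15},{"linear":[0,0,0],"rotation":[0,0,0],"claw":0},{"linear":[0,0,0],"rotation":[0,0,0],"claw":0},{"linear":[0,-0.02,0],"rotation":[0,0,0],"claw":0}]'

```text
t: 26.3
eef_pos: [0.6191, 0.0004, 0.1147]
ee_rot: [-1.569, 0.004, 0.002]
force: [0.8, -0.5, 0.4]
width: 0.0876
```

Emit:
play_rows --increments '[{"linear":[0,-0.04,0],"rotation":[0,0,0],"claw":0},{"linear":[0,-0.08,0],"rotation":[0,0,0],"claw":0},{"linear":[0.01,-0.08,0.05],"rotation":[0,0,0],"claw":0},{"linear":[0.02,-0.08,0.11],"rotation":[0,0,0],"claw":0},{"linear":[0.04,-0.08,0.17],"rotation":[0,0,0],"claw":0}]'

```text
t: 26.92
eef_pos: [0.6589, 0.171, 0.1959]
ee_rot: [-1.569, 0.003, 0.001]
force: [2.9, 0.1, 0.8]
width: 0.0875
```

Run:
```python
from bk import *
from go import plan
p,d,X=grab("scene","r")
b=rim("scene",p,(.62,0),.114);print("stack",b)
overlay("scene",p,[(circpts(b,.032,.114),(0,255,0)),(circpts(b,.022,.004),(0,255,255))],(180,160,340,300),f"pics/r5_scene.png",4)
plan(.680,.2265,.15,0)
```

```text
stack [ 0.61997446 -0.00103771]
t 26.98 pos [0.6612 0.1776 0.1948] rot [-8.984e+01  8.000e-02  2.800e-01] w 0.0878 F [5.1 5.  1.9]
lin [0.0191 0.0449 0.0487] rot [-0.16  0.28 -0.08] rows 1.1
```

View pics/r5_scene.png

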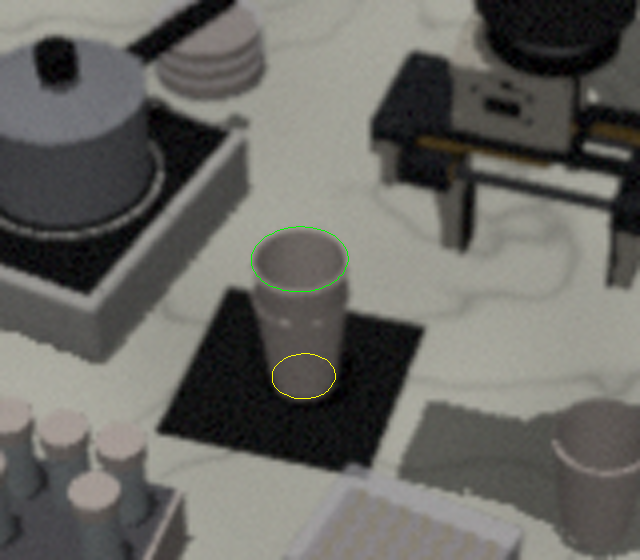

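Nested fully (rim at 114 mm fits). Next beaker d.

Emit:
play_rows --increments '[{"linear":[0.0191,0.02,0.048],"rotation":[0,0,0],"claw":0},{"linear":[0.0191,0.045,0.0487],"rotation":[0,0,0],"claw":0},{"linear":[0.0191,0.09,0.0487],"rotation":[0,0,0],"claw":0},{"linear":[0.0191,0.125,0.0487],"rotation":[0,0,0],"claw":0},{"linear":[0.0191,0.1345,0.0487],"rotation":[0,0,0],"claw":0}]'

```text
t: 27.6
eef_pos: [0.6785, 0.226, 0.0577]
ee_rot: [-1.57, 0.005, 0.005]
force: [-0.7, 0.7, 0.4]
width: 0.0877
```

```bash
python3 go.py .680 .2265 .060 0
```

```text
t 27.60 pos [0.6785 0.226  0.0577] rot [-89.96   0.29   0.27] w 0.0877 F [-0.7  0.7  0.4]
lin [ 0.0015 -0.0023  0.0005] rot [-0.04  0.27 -0.29] rows 0.0
```

Emit:
play_rows --increments '[{"linear":[0.001,-0.001,0],"rotation":[0,0,0],"claw":0.2},{"linear":[0.001,-0.002,0],"rotation":[0,0,0],"claw":0.4},{"linear":[0.001,-0.002,0],"rotation":[0,0,0],"claw":1},{"linear":[0.001,-0.002,0],"rotation":[0,0,0],"claw":1},{"linear":[0.001,-0.002,0],"rotation":[0,0,0],"claw":1}]'

```text
t: 28.22
eef_pos: [0.6805, 0.2262, 0.0614]
ee_rot: [-1.569, 0.003, 0.005]
force: [0.2, 0.2, 6.1]
width: 0.0628
```

Emit:
play_rows --increments '[{"linear":[0,-0.03,0],"rotation":[0,0,0],"claw":1},{"linear":[0,-0.07,0],"rotation":[0,0,0],"claw":1},{"linear":[0,-0.11,0],"rotation":[0,0,0],"claw":1},{"linear":[-0.005,-0.15,-0.02],"rotation":[0,0,0],"claw":1},{"linear":[-0.015,-0.16,-0.06],"rotation":[0,0,0],"claw":1}]'

```text
t: 28.85
eef_pos: [0.6673, 0.1668, 0.2246]
ee_rot: [-1.567, -0.002, 0.007]
force: [0.4, -0.9, -0.5]
width: 0.0629
```

```bash
python3 go.py .6200 0 .205 0
```

```text
t 28.85 pos [0.6673 0.1668 0.2246] rot [-89.8   -0.1    0.41] w 0.0629 F [ 0.4 -0.9 -0.5]
lin [-0.0485  0.0189 -0.1665] rot [-0.21  0.41  0.1 ] rows 2.8
```

Emit:
play_rows --increments '[{"linear":[-0.013,0.002,-0.045],"rotation":[0,0,0],"claw":1},{"linear":[-0.028,0.006,-0.095],"rotation":[-0.2,0.4,0],"claw":1},{"linear":[-0.042,0.012,-0.145],"rotation":[-0.2,0.4,0],"claw":1},{"linear":[-0.0485,0.0189,-0.1665],"rotation":[-0.2,0.4,0],"claw":1},{"linear":[-0.0485,0.0189,-0.1665],"rotation":[-0.2,0.4,0],"claw":1}]'

```text
t: 29.48
eef_pos: [0.6192, -0.0013, 0.2046]
ee_rot: [-1.571, -0.001, -0.002]
force: [0.1, 0.2, -0.4]
width: 0.0632
```

Run:
```python
from ov import *
from go import plan
p,d,X=grab("scene","s")
overlay("scene",p,[],(180,80,340,280),f"pics/s5_scene.png",3)
plan(.6200,0,.124,0)
```

```text
t 29.52 pos [ 6.199e-01 -3.000e-04  2.049e-01] rot [-8.999e+01 -1.000e-01 -6.000e-02] w 0.0629 F [ 0.3 -0.2 -0.1]
lin [-0.0001  0.0809  0.0003] rot [-0.01 -0.06  0.1 ] rows 1.3
```

View pics/s5_scene.png

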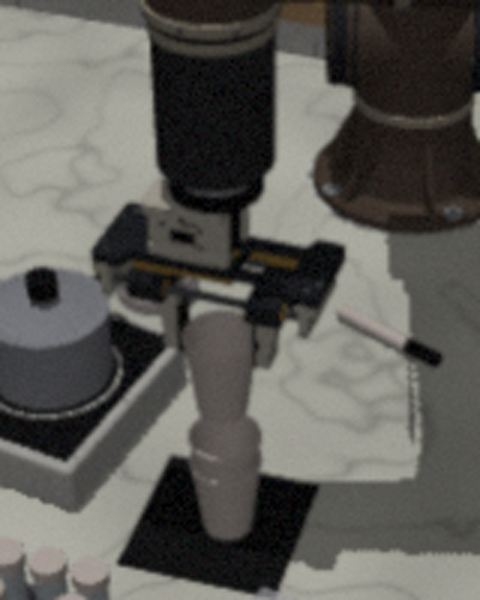

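Emit:
play_rows --increments '[{"linear":[0,0.02,0],"rotation":[0,0,0],"claw":1},{"linear":[0,0.04,0],"rotation":[0,0,0],"claw":1},{"linear":[0,0.058,0],"rotation":[0,0,0],"claw":1},{"linear":[0,0.072,0],"rotation":[0,0,0],"claw":1},{"linear":[0,0.081,0],"rotation":[0,0,0],"claw":1}]'

```text
t: 30.15
eef_pos: [0.6203, 0.0005, 0.1232]
ee_rot: [-1.571, -0.001, -0.0]
force: [0.7, -0.5, -0.2]
width: 0.0626
```

Emit:
play_rows --increments '[{"linear":[0,0,0],"rotation":[0,0,0],"claw":0.25},{"linear":[0,0,0],"rotation":[0,0,0],"claw":0.15},{"linear":[0,0,0],"rotation":[0,0,0],"claw":0},{"linear":[0,0,0],"rotation":[0,0,0],"claw":0},{"linear":[0,-0.02,0],"rotation":[0,0,0],"claw":0}]'

```text
t: 30.78
eef_pos: [0.6192, 0.0003, 0.1421]
ee_rot: [-1.571, 0.001, -0.001]
force: [0.6, 0.6, 1.1]
width: 0.0872
```

Emit:
play_rows --increments '[{"linear":[0,-0.04,0],"rotation":[0,0,0],"claw":0},{"linear":[0,-0.07,0],"rotation":[0,0,0],"claw":0},{"linear":[-0.03,-0.08,0.04],"rotation":[0,0,0],"claw":0},{"linear":[-0.06,-0.08,0.09],"rotation":[0,0,0],"claw":0},{"linear":[-0.09,-0.08,0.14],"rotation":[0,0,0],"claw":0}]'

```text
t: 31.4
eef_pos: [0.5286, 0.1413, 0.2228]
ee_rot: [-1.57, 0.0, -0.002]
force: [1.1, 1.2, 0.1]
width: 0.0878
```

Run:
```python
from bk import *
from go import plan
p,d,X=grab("scene","u")
b=rim("scene",p,(.62,0),.142);print("stack",b)
overlay("scene",p,[(circpts(b,.032,.142),(0,255,0)),(circpts(b,.022,.004),(0,255,255))],(180,140,400,300),f"pics/u5_scene.png",3)
plan(.433,.281,.17,0)
```

```text
stack [ 0.62004563 -0.00177099]
t 31.45 pos [0.526  0.1457 0.223 ] rot [-8.988e+01  4.000e-02  4.000e-02] w 0.0878 F [-3.3  2.3 -2.6]
lin [-0.0929  0.0533  0.1353] rot [-0.12  0.04 -0.04] rows 2.8
```

View pics/u5_scene.png

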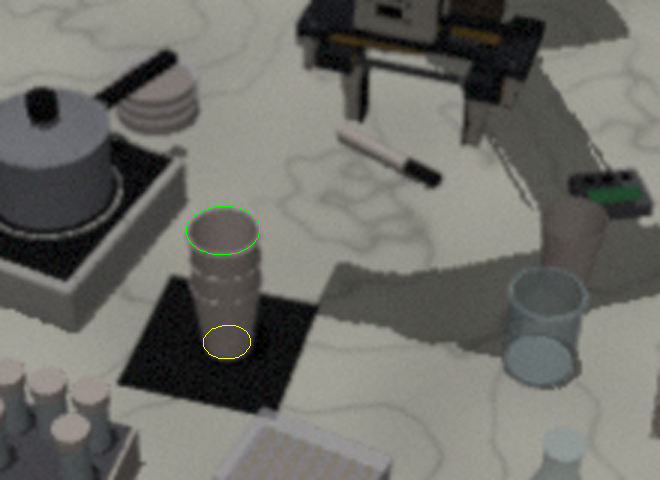

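Emit:
play_rows --increments '[{"linear":[-0.03,0.01,0.045],"rotation":[0,0,0],"claw":0},{"linear":[-0.062,0.02,0.09],"rotation":[0,0,0],"claw":0},{"linear":[-0.0929,0.035,0.1353],"rotation":[0,0,0],"claw":0},{"linear":[-0.0929,0.06,0.1353],"rotation":[0,0,0],"claw":0},{"linear":[-0.0929,0.09,0.1353],"rotation":[0,0,0],"claw":0}]'

```text
t: 32.08
eef_pos: [0.4327, 0.2824, 0.1335]
ee_rot: [-1.567, -0.001, 0.003]
force: [-0.1, -0.1, -0.4]
width: 0.0877
```

```bash
python3 go.py .433 .281 .0605 0
```

```text
t 32.08 pos [0.4327 0.2824 0.1335] rot [-8.978e+01 -5.000e-02  1.600e-01] w 0.0877 F [-0.1 -0.1 -0.4]
lin [ 0.0002  0.073  -0.0016] rot [-0.22  0.16  0.05] rows 1.2
```

Emit:
play_rows --increments '[{"linear":[0,0.03,-0.0015],"rotation":[-0.2,0,0],"claw":0},{"linear":[0,0.06,-0.0015],"rotation":[-0.2,0,0],"claw":0},{"linear":[0,0.073,-0.0015],"rotation":[-0.2,0,0],"claw":0},{"linear":[0,0.073,-0.0015],"rotation":[-0.2,0,0],"claw":0},{"linear":[0,0.073,-0.0015],"rotation":[-0.2,0,0],"claw":0.2}]'

```text
t: 32.7
eef_pos: [0.4334, 0.2818, 0.0616]
ee_rot: [-1.569, -0.002, 0.003]
force: [-0.1, -0.0, 0.9]
width: 0.0822
```

Emit:
play_rows --increments '[{"linear":[0,0,0],"rotation":[0,0,0],"claw":0.3},{"linear":[0,0,0],"rotation":[0,0,0],"claw":0.5},{"linear":[0,0,0],"rotation":[0,0,0],"claw":1},{"linear":[0,0,0],"rotation":[0,0,0],"claw":1},{"linear":[0,0,0],"rotation":[0,0,0],"claw":1}]'

```text
t: 33.33
eef_pos: [0.4339, 0.2821, 0.0622]
ee_rot: [-1.568, -0.003, 0.003]
force: [-0.1, -1.7, 6.8]
width: 0.0626
```

Emit:
play_rows --increments '[{"linear":[0,-0.03,0],"rotation":[0,0,0],"claw":1},{"linear":[0,-0.07,0],"rotation":[0,0,0],"claw":1},{"linear":[0,-0.11,0],"rotation":[0,0,0],"claw":1},{"linear":[0,-0.15,0],"rotation":[0,0,0],"claw":1},{"linear":[0.01,-0.18,-0.02],"rotation":[0,0,0],"claw":1}]'

```text
t: 33.95
eef_pos: [0.4433, 0.2623, 0.2439]
ee_rot: [-1.567, -0.004, 0.005]
force: [0.3, 0.6, -0.6]
width: 0.0627
```

```bash
python3 go.py .6201 -.0005 .235 0
```

```text
t 33.95 pos [0.4433 0.2623 0.2439] rot [-89.8   -0.21   0.28] w 0.0627 F [ 0.3  0.6 -0.6]
lin [ 0.1755  0.0086 -0.2637] rot [-0.2   0.28  0.21] rows 5.1
```

Emit:
play_rows --increments '[{"linear":[0.025,0,-0.04],"rotation":[0,0,0],"claw":1},{"linear":[0.058,0,-0.088],"rotation":[0,0,0],"claw":1},{"linear":[0.09,0,-0.136],"rotation":[-0.2,0.2,0.2],"claw":1},{"linear":[0.122,0.003,-0.184],"rotation":[-0.2,0.2,0.2],"claw":1},{"linear":[0.15,0.006,-0.225],"rotation":[-0.2,0.2,0.2],"claw":1}]'

```text
t: 34.58
eef_pos: [0.5951, 0.0363, 0.2371]
ee_rot: [-1.571, 0.0, 0.001]
force: [0.6, 1.5, -0.5]
width: 0.0622
```

```bash
python3 go.py .6201 -.0005 .235 0
```

```text
t 34.58 pos [0.5951 0.0363 0.2371] rot [-9.e+01  3.e-02  5.e-02] w 0.0622 F [ 0.6  1.5 -0.5]
lin [ 0.025   0.0021 -0.0368] rot [-0.    0.05 -0.03] rows 0.7
```

Emit:
play_rows --increments '[{"linear":[0.016,0.001,-0.022],"rotation":[0,0,0],"claw":1},{"linear":[0.025,0.002,-0.0365],"rotation":[0,0,0],"claw":1},{"linear":[0.025,0.002,-0.0365],"rotation":[0,0,0],"claw":1},{"linear":[0.025,0.002,-0.0365],"rotation":[0,0,0],"claw":1}]'

```text
t: 35.08
eef_pos: [0.6197, 0.0004, 0.2351]
ee_rot: [-1.57, 0.001, 0.001]
force: [0.1, 0.2, -0.3]
width: 0.0622
```

Run:
```python
from ov import *
from go import plan
p,d,X=grab("scene","v")
overlay("scene",p,[],(180,80,340,280),f"pics/v5_scene.png",3)
plan(.6201,-.0005,.152,0)
```

```text
t 35.12 pos [6.197e-01 6.000e-04 2.353e-01] rot [-8.998e+01  2.000e-02  1.100e-01] w 0.0627 F [-0.  -0.6 -1.2]
lin [ 0.0004  0.0833 -0.0012] rot [-0.02  0.11 -0.02] rows 1.3
```

View pics/v5_scene.png

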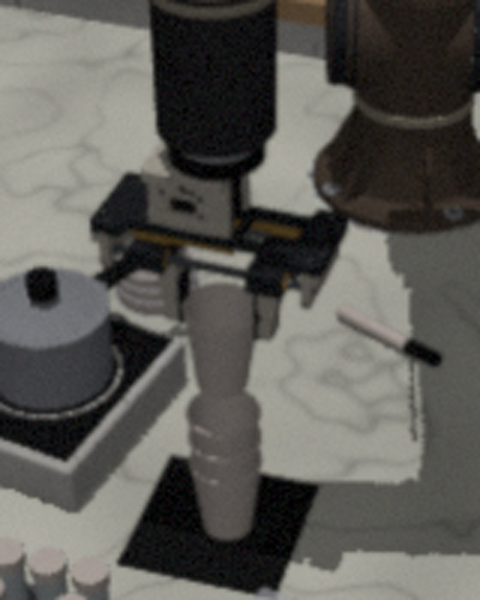

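Emit:
play_rows --increments '[{"linear":[0,0.02,-0.001],"rotation":[0,0,0],"claw":1},{"linear":[0,0.04,-0.001],"rotation":[0,0,0],"claw":1},{"linear":[0,0.06,-0.001],"rotation":[0,0,0],"claw":1},{"linear":[0,0.074,-0.001],"rotation":[0,0,0],"claw":1},{"linear":[0,0.083,-0.001],"rotation":[0,0,0],"claw":1}]'

```text
t: 35.75
eef_pos: [0.6196, 0.0003, 0.1521]
ee_rot: [-1.57, 0.0, 0.003]
force: [0.1, 1.0, -0.2]
width: 0.0623
```

Emit:
play_rows --increments '[{"linear":[0,0,0],"rotation":[0,0,0],"claw":0.25},{"linear":[0,0,0],"rotation":[0,0,0],"claw":0.15},{"linear":[0,0,0],"rotation":[0,0,0],"claw":0},{"linear":[0,0,0],"rotation":[0,0,0],"claw":0},{"linear":[0,-0.02,0],"rotation":[0,0,0],"claw":0}]'

```text
t: 36.38
eef_pos: [0.6186, 0.0, 0.1709]
ee_rot: [-1.571, 0.003, 0.002]
force: [-0.3, 0.5, -0.4]
width: 0.0875
```

Emit:
play_rows --increments '[{"linear":[0,-0.04,0],"rotation":[0,0,0],"claw":0},{"linear":[0,-0.07,0],"rotation":[0,0,0],"claw":0},{"linear":[-0.03,-0.08,0.04],"rotation":[0,0,0],"claw":0},{"linear":[-0.07,-0.08,0.09],"rotation":[0,0,0],"claw":0},{"linear":[-0.11,-0.08,0.14],"rotation":[0,0,0],"claw":0}]'

```text
t: 37.0
eef_pos: [0.5094, 0.1383, 0.2516]
ee_rot: [-1.57, 0.002, 0.001]
force: [-0.2, 1.6, -0.6]
width: 0.0876
```

Emit:
play_rows --increments '[{"linear":[-0.03,0,0.05],"rotation":[0,0,0],"claw":0},{"linear":[-0.06,0,0.1],"rotation":[0,0,0],"claw":0},{"linear":[-0.09,0,0.15],"rotation":[0,0,0],"claw":0},{"linear":[-0.1,0,0.2],"rotation":[0,0,0],"claw":0},{"linear":[-0.1,0,0.22],"rotation":[0,0,0],"claw":0}]'

```text
t: 37.62
eef_pos: [0.4082, 0.3606, 0.2522]
ee_rot: [-1.57, 0.002, 0.004]
force: [-0.6, 0.5, 0.5]
width: 0.0874
```

```bash
python3 pan.py w
python3 - <<'E'
from bk import *
for n in("scene","top"):
    p,d,X=grab(n,"w")
    b=rim(n,p,(.62,0),.170);print(n,"stack",b)
    z=X[...,2];m=(np.hypot(X[...,0]-.62,X[...,1])<.045)&(z>.02);print("zmax",np.percentile(z[m],[90,97]))
    overlay(n,p,[(circpts(b,.032,.17),(0,255,0)),(circpts(b,.022,.004),(0,255,255))],(200,160,320,290) if n=="scene" else (230,130,340,240),f"pics/x5_{n}.png",5)
E
```

```text
scene lid-ring mm [ 0.9 -0.4] knob-ring [-1.5 -0.7]
top lid-ring mm [-1.5 -0.6] knob-ring [-3.5  2.4]
37.725 [0.40897683 0.3598421  0.25161011] [ 0.38809436 -0.77244102  0.38348772]
scene stack [ 0.62037835 -0.00182522]
zmax [0.16728363 0.17247308]
top stack [0.62087181 0.00091046]
zmax [0.16952558 0.1735034 ]
```

View pics/scene_w.png

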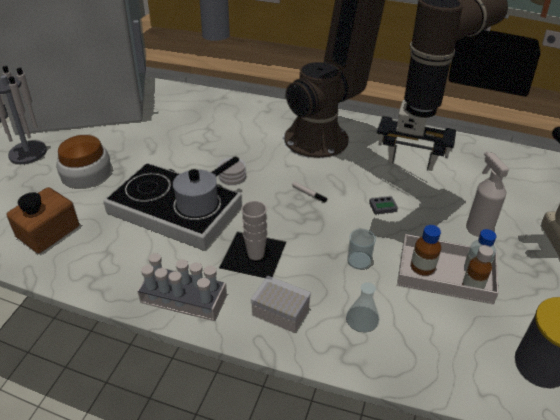

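View pics/top_w.png

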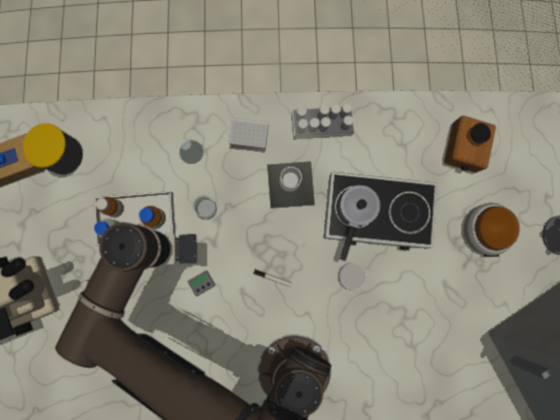

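View pics/x5_scene.png

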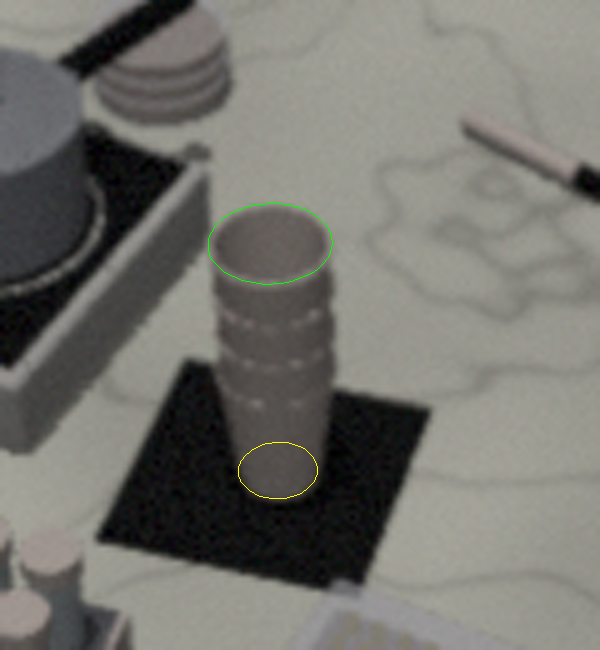

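View pics/w5_top.png

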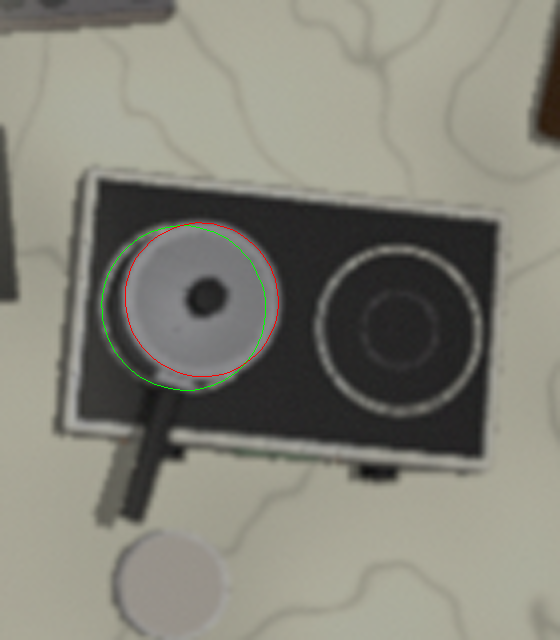

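View pics/w5_scene.png

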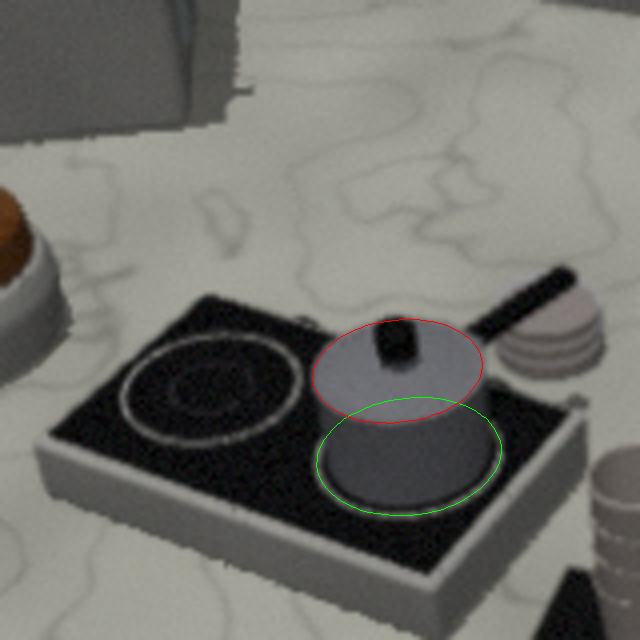

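Emit:
play_rows --increments '[{"linear":[0,0,0],"claw":0},{"linear":[0,0,0],"claw":0},{"linear":[0,0,0],"claw":0},{"linear":[0,0,0],"claw":0},{"linear":[0,0,0],"claw":0}]'

```text
invalid input at $.increments[0]: expected keys linear, rotation, claw
```

Emit:
play_rows --increments '[{"linear":[0,0,0],"claw":0},{"linear":[0,0,0],"claw":0},{"linear":[0,0,0],"claw":0},{"linear":[0,0,0],"claw":0},{"linear":[0,0,0],"claw":0}]'

```text
invalid input at $.increments[0]: expected keys linear, rotation, claw
```

```bash
python3 pan.py z
python3 - <<'E'
from h import *
a=cv2.imread("pics/scene_w.png").astype(int);b=cv2.imread("pics/scene_z.png").astype(int)
m=(cv2.blur(np.abs(a-b).max(2).astype(np.float32),(5,5))>25);print("changed px",m.sum())
if m.sum()<60: print(job.job_done())
E
```

```text
scene lid-ring mm [ 0.9 -0.4] knob-ring [-1.5 -0.7]
top lid-ring mm [-1.5 -0.6] knob-ring [-3.5  2.4]
37.925 [0.40946635 0.35715094 0.251922  ] [ 0.61150558 -0.69458548 -0.25713095]
changed px 16
the job is handed in; nothing more can be done
None
```

I did everything in the task, in the order asked, and handed the job in at about 38 s. No verdict is reported.

- **Bottle:** I lifted it by the cap off the left ring and stood it upright in the free half of the white tray. The last pictures show it standing there.
- **Saucepan:** I slid it by the handle along the hotplate, with the gripper's measured height constant and no tilt, then released it on the left ring. In the last check the lid centre was within about 1.5 mm of the ring centre in both cameras. The rougher fit on the knob disagreed by up to about 4 mm. The visible edge of the ring looked even around the pan.
- **Beakers:** Four tapered beakers were present. They are nested as one upright stack on the mat. The top rim fits the expected 170 mm height, so all four are fully home.
- **Everything else:** I did not touch the glass beaker, flask, tip box or Petri dishes, and they look unmoved in the last pictures. I compared those only by eye.

A short wait I planned before handing in was refused because I left out the rotation values. I compared two scene pictures only about 0.2 s apart instead, and they showed no change. The gripper was open, empty and clear at hand-in. I never saw the bottle or the saucepan get knocked.

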